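# Register the skewed parts tub and stack the small box on it

### The arm

A 6-joint arm with a two-finger parallel gripper is mounted at the origin on the work surface. World frame = base frame: x ahead of the robot, y to its left, z up, the work surface at z = 0. Lengths are in m, angles in rad, forces in N, time in s.
With the tool pointing down it reaches from about 0.25 to 0.725 m from the base axis. Payload 4 kg.
Tool frame: the origin (TCP) lies on the centre line of the jaws, within the pads' length; the fingertips stand 11 mm ahead of it and the grasp point (between the pads) lies 8 mm behind it; z points along the fingers, x is the direction in which the jaws open and shut, and the axes are right-handed (so a half turn about z gives the same grasp; the last joint's range is limited). The gripper opens to 85 mm and grips with 20 to 120 N. Pads are 22 mm wide; open, the fingers measure 114 mm over their backs; the gripper's body (76 mm by 85 mm) begins 54 mm behind the grasp point. The pads swing forward as they close: fully open they stand 13 mm farther back than shut.
Start: joints at [-1.132, 0.241, 0.005, 1.335, 0, 1.571], TCP at [0.212, -0.453, 0.242] pointing down, gripper open.
Joint ranges: [-2.72, 2.72], [-1.05, 1.87], [-1.09, 1.28], [-1.99, 2.15], [-1.42, 1.44], [-3.14, 3.14]. Speed limits (rad/s): [2.79, 2.79, 3.14, 3.14, 3.14, 3.14].

### API

Orientations are given as a unit quaternion [x, y, z, w].
In Python, from workcell import bot, viewer, order gives the robot as it stands. The module is installed in compiled form; this text tells all that it offers.
- The arm moves only by the tool send_rows, never from a script. Its argument "increments" is a list that holds one entry, the list of rows, each a list of 4 numbers: the shift along the tool's x, y, z in m, then the turn about the tool's z in degrees. A call has exactly 8 rows; each row shifts and turns the pose as measured when the row begins, along the tool's axes as they then stand; what a row does not reach is not made up. A row lasts 1/10 s, in which the tool goes at most 50 mm and 8.59 degrees, less where a joint would pass 70% of its speed; a pose out of reach is approached as far as the arm can. A call is refused whole if a number of a shift passes 0.05 or a number of a turn 8.59, either way. A call with a gripper value outside its range is refused whole. "hand" is the closure, from -1 (fully open) to 1 (shut), so that 0 is half open, set as the call begins (left out, the last holds). The fingers move at their own pace and stop on an object; the grip force is fixed at half the most. Time passes only in rows, so rows that do not move let the fingers close, or fill a call up. It gives the time, the measured TCP pose, the force and the opening at its end, in the units of the state.
- bot.get_obs(): the state, without advancing time (a new reading comes with each control period).
- viewer.camera(name): name is "scene" or "side" or "wrist"; returns a dict with "image" (400x640x3 uint8, red, green, blue), "range_z" (400x640 float32, m along the optical axis (not along the pixel's ray), 0 where there is no reading), "camera_matrix" (3x3 intrinsics, pixels), "dist" ([k1, k2, p1, p2, k3] as OpenCV has them; the pictures are not rectified), "eye" and "rotation" of the camera in the world. Camera axes: x right, y down, z forward; pixel columns grow to the right and rows downward; lengths in m; the calibration is good to about 2 mm. A picture is of the moment at which its call begins.
- order.job_done(): hands the job in, once; it reports no verdict.
The state is a dict: "clock": time; "joint_pos": joint angles; "joint_vel": joint speeds; "tau": joint torques, N m; "eef_pos": TCP position; "tool_rot": TCP orientation; "ft_force": force on the tool from outside, world axes, zero at the start; "ft_torque": the same for the moment, N m; "grip_width": finger opening in m.
Only numpy, scipy, OpenCV 4.12 (cv2) and the standard library are available. Lean on these libraries where they do the work, as an engineer would, in place of code of your own. Each camera call takes 0.05 s, during which the arm holds its last target.

### The job

The blue tub was left askew on the big grey case: slide it across the case's lid, without lifting or tipping it, until all four of its feet drop into the lid's recesses. Then set the small green box on the blue tub, its four feet fully down in the recesses of the tub's lid; set it down rather than drop it, and leave everything else on the table where it is.

Things in the scene. Friction and masses are not known exactly. Their poses are not given: they have to be found in the camera images.
- base: Grey storage case with a flat light-grey lid, full of hardware; it does not move. Lid 200 (x) x 240 (y) mm, its top 80 mm above the table. Origin: centre of its underside, z up, x roughly away from the robot. Four square recesses in the lid, 22 x 22 mm, 6 mm deep, black floors, centred at x +-42, y +-65 mm.
- base_seat (a point): Point at the centre of the four recesses of the grey case, at the height of their floors (74 mm above the table); axes as the case's. The blue tub is home when its origin lies here and its axes agree with the case's (a half turn is as good).
- tub: Blue tub, white lid, 120 (x) x 170 (y) x 70 mm high, 0.35-0.7 kg, flat upright walls from 8 mm up, too wide to grasp. Origin: centre under its feet, z up. Four round feet, 18 mm, at x +-42, y +-65 mm, ends tapered to 12 mm. Starts on the case's lid, 26-34 mm to -x of base_seat, up to 25 mm aside in y, turned up to 0.15 rad. Drops 6 mm once all feet are within 4 mm of the recesses; then 2 mm play.
- tub_seat (a point): Centre of the four recesses in the blue tub's lid, at the height of their floors (66 mm above the tub's origin, 4 mm below the lid top); axes as the tub's. Recesses 16 x 16 mm, 4 mm deep, black floors, at x +-17, y +-42 mm. The green box is home with its origin here and its axes along the tub's (a half turn is as good).
- box: Small green box, white lid fixed shut, 50 (x) x 110 (y) x 50 mm high, 0.14-0.28 kg, flat upright walls from 5 mm up: grasp it across its 50 mm width. Origin: centre under its feet, z up. Four round feet, 12 mm across, at x +-17, y +-42 mm, ends tapered to 8 mm. Starts on the table left or right of the grey case.
- tray: Bystander: orange open tray with nuts, 75 x 115 x 28 mm high, on the table on the other side of the grey case. Origin: centre of underside.
- cup: Bystander: clear plastic cup, 72 mm across, 100 mm high. Origin: centre of underside.
- bottle: Bystander: green glass bottle, 60 mm across, 190 mm high. Origin: centre of underside.
- tape: Bystander: roll of black tape lying flat, 90 mm across, 22 mm high. Origin: centre of underside.
- driver: Bystander: red screwdriver lying on the table between the robot and the case, under 35 mm high. Origin at its middle, underside.
- spanner: Bystander: steel spanner lying on the table beyond the case, under 20 mm high. Origin at its middle, underside.
Not all that is in view belongs to the job. What is shaped like the box but black is not meant.

How it is judged:
By the outcome, as a careful person would: the job done as asked, in the order asked, and still so for the second after the job is handed in, with the robot touching nothing.
It also fails if it takes over 64 s, if anything falls off the work surface, if the arm or the gripper's body presses on something with over 40 N, if the wrist force passes 120 N, or if a joint passes its speed limit or range.

## Working session

There is one attempt and no reset: what is moved stays moved. The work goes in short steps, Python scripts to look and compute and a tool call to move; the robot and the scene stay as the last step left them, time stands still between calls to the robot, and variables do not carry over. Pictures are saved under pics/ and viewed, and the job is handed in when it is done.

Besides the shell and the picture viewer there is one more tool, called after ">>>" as a command line: name --argument value ..., lists and objects as JSON in quotes. send_rows: Moves the arm, as the interface text tells. Its arguments: {"type":"object","properties":{"increments":{"type":"array","items":{"type":"array","items":{"type":"array","items":{"type":"number"}}}},"hand":{"type":"number"}},"required":["increments"]}

```bash
mkdir -p pics
cat > h.py <<'E'
import numpy as np, cv2
from workcell import bot, viewer, order
def cam(n):
    c=viewer.camera(n); return c
def save(c,f): cv2.imwrite('pics/'+f,c['image'][:,:,::-1])
def pts(c):
    """world xyz per pixel from depth"""
    K=np.array(c['camera_matrix']);d=np.array(c['dist'],float)
    v,u=np.mgrid[0:400,0:640]
    p=np.stack([u,v],-1).reshape(-1,1,2).astype(float)
    n=cv2.undistortPoints(p,K,d).reshape(400,640,2)
    z=c['range_z'][...,None]
    P=np.concatenate([n*z,z],-1)
    return P@np.array(c['rotation']).T+np.array(c['eye'])
def ray(c,uv,h):
    n=cv2.undistortPoints(np.array(uv,float).reshape(-1,1,2),np.array(c['camera_matrix']),np.array(c['dist'],float)).reshape(-1,2)
    D=np.c_[n,np.ones(len(n))]@np.array(c['rotation']).T; e=np.array(c['eye'])
    return e+D*((h-e[2])/D[:,2])[:,None]
E
python3 - <<'E'
from h import *
o=bot.get_obs();print(o)
for n in['scene','side','wrist']:
    c=cam(n);save(c,n+'0.png');print(n,c['eye'],c['rotation'],c['camera_matrix'])
    np.save(n+'0.npy',c,allow_pickle=True)
E
```

```text
{'clock': 0.0, 'joint_pos': array([-1.13199295e+00,  2.41398565e-01,  3.72881446e-03,  1.33520402e+00,
        1.42539167e-05,  1.57079938e+00]), 'joint_vel': array([-0.00162587, -0.00147687, -0.00099818,  0.00010311,  0.00293665,
       -0.00261781]), 'tau': array([-5.00286442e-04, -3.72316933e+01,  2.52408385e+01,  1.68759545e-02,
       -1.48241979e-04, -1.02959092e-05]), 'eef_pos': array([ 0.21217337, -0.45207743,  0.24142189]), 'tool_rot': array([ 8.44053374e-01, -5.36258168e-01, -8.72917103e-04, -5.63036305e-04]), 'ft_force': array([-0.23216707, -0.08022688, -0.03081454]), 'ft_torque': array([-0.00306202,  0.01560335,  0.01373161]), 'grip_width': 0.08521506208128288}
scene [1.57479374 0.21046844 0.86969146] [ 0.59551851  0.65963248 -0.3406228  -0.30695083] [[435.43744371   0.         318.04552558]
 [  0.         435.43744371 195.15334877]
 [  0.           0.           1.        ]]
side [0.16009525 0.72710449 0.89441642] [-0.26527899  0.89079006 -0.35449341  0.10224752] [[381.99300247   0.         321.92651604]
 [  0.         381.99300247 191.37762991]
 [  0.           0.           1.        ]]
wrist [ 0.27754617 -0.42175301  0.37358688] [ 0.83519637 -0.53078144 -0.07831035  0.12077078] [[317.30240927   0.         316.53068237]
 [  0.         317.30240927 200.39013486]
 [  0.           0.           1.        ]]
```

Rotation is a quaternion; fix the helper.

```bash
sed -i "s/np.array(c\['rotation'\]).T/Rot(c).T/; s/^def save/from scipy.spatial.transform import Rotation\ndef Rot(c): return Rotation.from_quat(c['rotation']).as_matrix()\ndef save/" h.py; cat h.py | head -30
```

```text
import numpy as np, cv2
from workcell import bot, viewer, order
def cam(n):
    c=viewer.camera(n); return c
from scipy.spatial.transform import Rotation
def Rot(c): return Rotation.from_quat(c['rotation']).as_matrix()
def save(c,f): cv2.imwrite('pics/'+f,c['image'][:,:,::-1])
def pts(c):
    """world xyz per pixel from depth"""
    K=np.array(c['camera_matrix']);d=np.array(c['dist'],float)
    v,u=np.mgrid[0:400,0:640]
    p=np.stack([u,v],-1).reshape(-1,1,2).astype(float)
    n=cv2.undistortPoints(p,K,d).reshape(400,640,2)
    z=c['range_z'][...,None]
    P=np.concatenate([n*z,z],-1)
    return P@Rot(c).T+np.array(c['eye'])
def ray(c,uv,h):
    n=cv2.undistortPoints(np.array(uv,float).reshape(-1,1,2),np.array(c['camera_matrix']),np.array(c['dist'],float)).reshape(-1,2)
    D=np.c_[n,np.ones(len(n))]@Rot(c).T; e=np.array(c['eye'])
    return e+D*((h-e[2])/D[:,2])[:,None]
```

View pics/scene0.png

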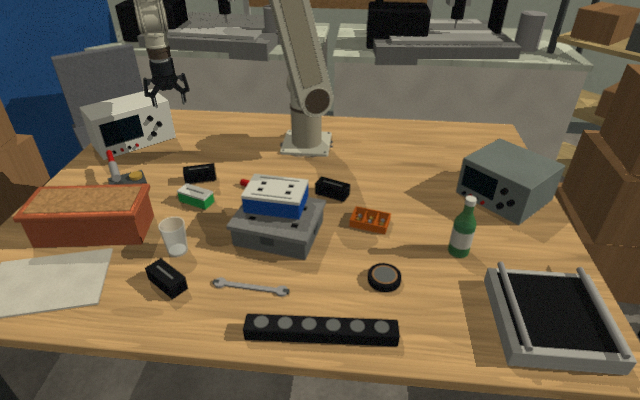

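View pics/side0.png

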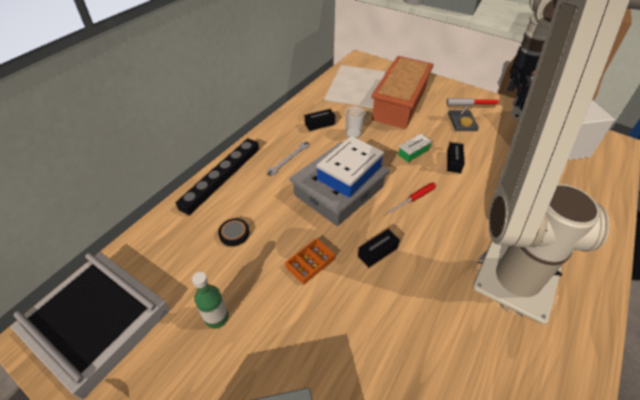

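View pics/wrist0.png

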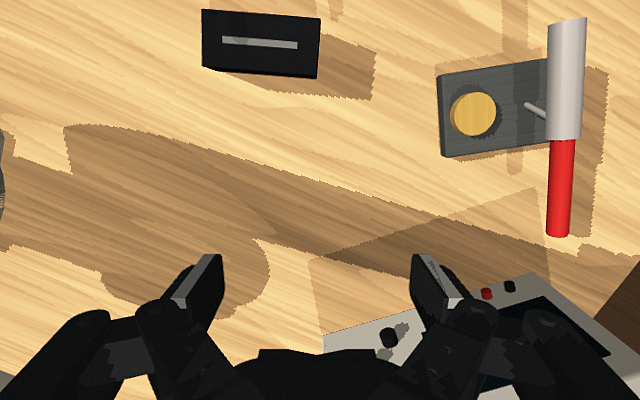

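The scene view shows the case at about (278,225) with the tub on it (276,195), the green box at (196,195), black decoys at (199,172), (332,188) and (166,278), and the driver, spanner, cup, tray, tape and bottle around them. The wrist view shows only a decoy and the tool clutter.

```bash
cat >> h.py <<'E'
def load(f): return np.load(f,allow_pickle=True).item()
def rect(P,m):
    q=P[m][:,:2].astype(np.float32); r=cv2.minAreaRect(q); return r
def big(m):
    n,l,s,_=cv2.connectedComponentsWithStats(m.astype(np.uint8)); 
    return l==1+np.argmax(s[1:,4])
E
python3 - <<'E'
from h import *
for n in['scene','side']:
    c=load(n+'0.npy');P=pts(c);z=P[...,2];im=c['image'].astype(int)
    print(n,'table z',np.median(z[380:,200:400]) , np.median(z[260:290,300:360]))
    R,G,B=im[...,0],im[...,1],im[...,2]
    xy=(P[...,0]>.25)&(P[...,0]<.75)&(abs(P[...,1])<.45)
    for nm,m in dict(tublid=xy&(z>.142)&(z<.158),caselid=xy&(z>.072)&(z<.088)&(abs(R-B)<25),caseall=xy&(z>.02)&(z<.088)&(abs(R-B)<25),
        green=xy&(G>R+40)&(G>B+20)&(z<.06)&(z>.005),boxlid=xy&(z>.042)&(z<.058)&(R>120)).items():
        m=big(m); print(nm,m.sum(),rect(P,m),np.median(z[m]),'pix',np.argwhere(m).mean(0)[::-1])
E
```

```text
scene table z -0.7484834366358758 0.00031012690283072075
tublid 1503 ((0.541369616985321, -0.021408304572105408), (0.17153163254261017, 0.13002705574035645), 84.82593536376953) 0.15029771803996395 pix [275.46440452 189.14038589]
caselid 2132 ((0.5711060762405396, -0.012654021382331848), (0.24204985797405243, 0.20663201808929443), 80.1164779663086) 0.0801595771391806 pix [280.24718574 222.9587242 ]
caseall 3181 ((0.5711060762405396, -0.012654021382331848), (0.24204985797405243, 0.20663201808929443), 80.1164779663086) 0.0788249164190683 pix [278.52059101 228.87676831]
green 266 ((0.46904227137565613, -0.3145609498023987), (0.05024348571896553, 0.11681103706359863), 4.162190914154053) 0.026791492579135046 pix [196.62030075 200.87218045]
boxlid 288 ((0.44566452503204346, -0.31566867232322693), (0.11539089679718018, 0.052233122289180756), 72.09315490722656) 0.05053716880056014 pix [195.22916667 191.3125    ]
side table z -8.121409453604178e-05 0.00010544150360641824
tublid 1724 ((0.5430801510810852, -0.020649299025535583), (0.17549006640911102, 0.12331720441579819), 84.55658721923828) 0.14960079130920068 pix [349.59338747 159.89965197]
caselid 1550 ((0.5686015486717224, -0.012347832322120667), (0.24597856402397156, 0.19770872592926025), 79.85236358642578) 0.07942673834304181 pix [331.22580645 185.90064516]
caseall 2327 ((0.5686015486717224, -0.012347832322120667), (0.24597856402397156, 0.19770872592926025), 79.85236358642578) 0.07814688278029247 pix [333.3167168  190.96261281]
green 156 ((0.4397120773792267, -0.30902281403541565), (0.10796429961919785, 0.04631775990128517), 66.65715026855469) 0.02505085466321577 pix [411.57692308 153.40384615]
boxlid 333 ((0.44508934020996094, -0.31575658917427063), (0.11294078826904297, 0.05400421842932701), 70.15750122070312) 0.0501662342239072 pix [414.92792793 143.53153153]
```

```bash
cat > plan.py <<'E'
from h import *
def tang(o):
    R=Rotation.from_quat(o['tool_rot']).as_matrix(); return np.degrees(np.arctan2(R[1,0],R[0,0]))
S=np.array([.570,-.0125]); YAW=-10.0
def c2w(x,y,S=S,yaw=YAW):
    a=np.radians(yaw);return S+np.array([np.cos(a)*x-np.sin(a)*y,np.sin(a)*x+np.cos(a)*y])
def plan(x,y,z,ang,n,vmax=.045,wmax=8.4):
    o=bot.get_obs();p=np.array(o['eef_pos'],float);a=tang(o)
    print('now',o['clock'],p.round(4),'ang',a.round(2),'j',np.round(o['joint_pos'],2),'F',np.round(o['ft_force'],1),'w',round(o['grip_width'],4))
    for i in range(n):
        d=np.array([x,y,z])-p; k=n-i
        s=d/k; m=np.linalg.norm(s); s=s*min(1,vmax/max(m,1e-9))
        da=(ang-a+180)%360-180; t=np.clip(da/k,-wmax,wmax)
        c,sn=np.cos(np.radians(a)),np.sin(np.radians(a))
        print([round(float(c*s[0]+sn*s[1]),3),round(float(sn*s[0]-c*s[1]),3),round(float(-s[2]),3),round(float(-t),1)],end=', ')
        p=p+s;a+=t
    print('\nend',p.round(4),round(a,1))
E
python3 - <<'E'
from plan import *
w=c2w(-.026,-.15); print(w)
plan(w[0],w[1],.24,-10,16)
E
```

```text
[ 0.51834777 -0.15570631]
now 0.15 [ 0.2122 -0.4522  0.2416] ang -64.86 j [-1.13  0.24  0.    1.34  0.    1.57] F [-0.8 -0.2 -0.2] w 0.0854
[-0.009, -0.025, 0.0, -3.4], [-0.007, -0.026, 0.0, -3.4], [-0.006, -0.026, 0.0, -3.4], [-0.004, -0.026, 0.0, -3.4], [-0.002, -0.027, 0.0, -3.4], [-0.001, -0.027, 0.0, -3.4], [0.001, -0.027, 0.0, -3.4], [0.002, -0.027, 0.0, -3.4], [0.004, -0.026, 0.0, -3.4], [0.005, -0.026, 0.0, -3.4], [0.007, -0.026, 0.0, -3.4], [0.009, -0.025, 0.0, -3.4], [0.01, -0.025, 0.0, -3.4], [0.012, -0.024, 0.0, -3.4], [0.013, -0.023, 0.0, -3.4], [0.014, -0.022, 0.0, -3.4], 
end [ 0.5183 -0.1557  0.24  ] -10.0
```

>>> send_rows --increments '[[[-0.009,-0.025,0,-3.4],[-0.007,-0.026,0,-3.4],[-0.006,-0.026,0,-3.4],[-0.004,-0.026,0,-3.4],[-0.002,-0.027,0,-3.4],[-0.001,-0.027,0,-3.4],[0.001,-0.027,0,-3.4],[0.002,-0.027,0,-3.4]]]' --hand -0.4

```text
clock: 0.95
eef_pos: [0.3674, -0.2978, 0.2385]
tool_rot: [0.948, -0.318, -0.003, -0.002]
ft_force: [0.1, 0.1, 1.5]
grip_width: 0.0602
```

Run:
```python
from plan import *
w=c2w(-.026,-.15); plan(w[0],w[1],.24,-10,8)
```

```text
now 0.95 [ 0.3674 -0.2978  0.2385] ang -37.04 j [-0.68  0.19 -0.06  1.32  0.    1.54] F [0.1 0.1 1.5] w 0.0602
[0.004, -0.026, -0.0, -3.4], [0.006, -0.025, -0.0, -3.4], [0.007, -0.025, -0.0, -3.4], [0.009, -0.024, -0.0, -3.4], [0.01, -0.024, -0.0, -3.4], [0.012, -0.023, -0.0, -3.4], [0.013, -0.022, -0.0, -3.4], [0.014, -0.022, -0.0, -3.4], 
end [ 0.5183 -0.1557  0.24  ] -10.0
```

Tracking is good.

>>> send_rows --increments '[[[0.004,-0.026,0,-3.4],[0.006,-0.025,0,-3.4],[0.007,-0.025,0,-3.4],[0.009,-0.024,0,-3.4],[0.01,-0.024,0,-3.4],[0.012,-0.023,0,-3.4],[0.013,-0.022,0,-3.4],[0.014,-0.022,0,-3.4]]]'

```text
clock: 1.75
eef_pos: [0.5207, -0.1462, 0.2357]
tool_rot: [0.997, -0.075, -0.005, -0.003]
ft_force: [0.3, -0.8, -0.2]
grip_width: 0.06
```

Run:
```python
from plan import *
c=cam('wrist');save(c,'w1.png');np.save('w1.npy',c,allow_pickle=True);print(c['eye'])
P=pts(c);z=P[...,2];im=c['image'].astype(int);R,B=im[...,0],im[...,2]
for lo,hi in((.142,.158),(.072,.088)):
    m=big((z>lo)&(z<hi)&(abs(R-B)<30));print(m.sum(),rect(P,m),np.median(z[m]))
w=c2w(-.026,-.13); plan(w[0],w[1],.104,-10,8)
```

```text
[ 0.53261882 -0.07571144  0.36816274]
28467 ((0.5396057367324829, -0.058623056858778), (0.09883285313844681, 0.1207137480378151), 83.50202178955078) 0.15046643907765858
9735 ((0.5635166168212891, -0.060812778770923615), (0.13730958104133606, 0.1988520473241806), 80.11077880859375) 0.08042536572959519
now 1.8 [ 0.5233 -0.1433  0.2353] ang -8.33 j [-0.27  0.34  0.12  1.36  0.01  1.44] F [2.4 1.6 0.1] w 0.0598
[-0.0, -0.001, 0.016, 0.2], [-0.0, -0.001, 0.016, 0.2], [-0.0, -0.001, 0.016, 0.2], [-0.0, -0.001, 0.016, 0.2], [-0.0, -0.001, 0.016, 0.2], [-0.0, -0.001, 0.016, 0.2], [-0.0, -0.001, 0.016, 0.2], [-0.0, -0.001, 0.016, 0.2], 
end [ 0.5218 -0.136   0.104 ] -10.0
```

View pics/w1.png

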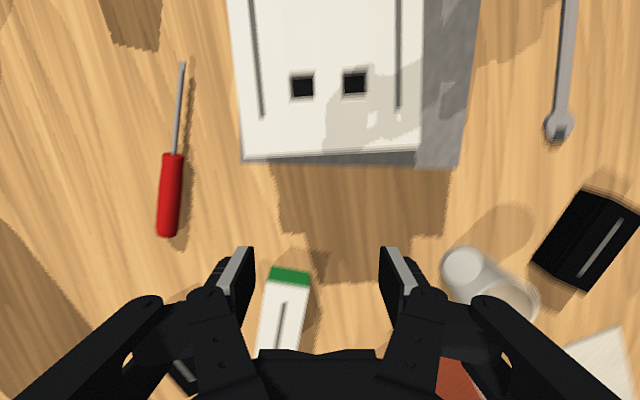

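The wrist view shows the tub's near lid edge at about (245–420,160), its recesses at (302,87) and (354,82), and clear space to its -y side. The driver (170,190), cup (480,275) and green box (285,310) stand clear of the descent. Descending.

>>> send_rows --increments '[[[0,-0.001,0.016,0.2],[0,-0.001,0.016,0.2],[0,-0.001,0.016,0.2],[0,-0.001,0.016,0.2],[0,0,0.016,0.2],[0,0,0.016,0.2],[0,0,0.016,0.2],[0,0,0.016,0.2]]]'

```text
clock: 2.6
eef_pos: [0.5243, -0.136, 0.1023]
tool_rot: [0.996, -0.085, -0.004, -0.005]
ft_force: [0.3, -0.8, -0.4]
grip_width: 0.0599
```

Run:
```python
from plan import *
w=c2w(-.024,-.112); plan(w[0],w[1],.104,-10,8)
c=cam('scene');cv2.imwrite('pics/s2.png',cv2.resize(c['image'][130:270,180:380,::-1],(800,560),interpolation=cv2.INTER_CUBIC))
```

```text
now 2.6 [ 0.5243 -0.136   0.1023] ang -9.8 j [-0.26  0.43 -0.11  1.04  0.01  1.48] F [ 0.3 -0.8 -0.4] w 0.0599
[-0.0, -0.002, -0.0, 0.0], [-0.0, -0.002, -0.0, 0.0], [-0.0, -0.002, -0.0, 0.0], [-0.0, -0.002, -0.0, 0.0], [-0.0, -0.002, -0.0, 0.0], [-0.0, -0.002, -0.0, 0.0], [-0.0, -0.002, -0.0, 0.0], [-0.0, -0.002, -0.0, 0.0], 
end [ 0.5269 -0.1186  0.104 ] -10.0
```

View pics/s2.png

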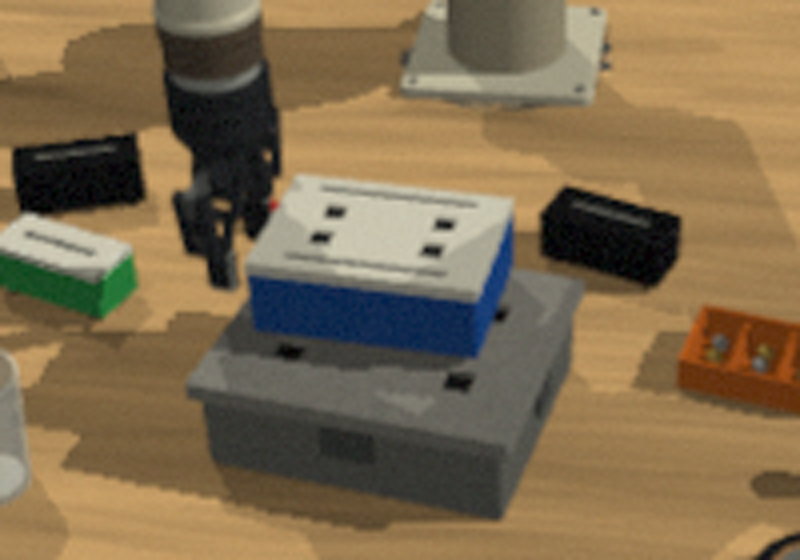

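The crop shows the fingers left of the tub's short wall, about (225,260), with no contact. Case recesses are visible at (290,352), (460,382) and (498,312). Pushing along case +y.

>>> send_rows --increments '[[[0,-0.003,0,0],[0,-0.003,0,0],[0,-0.003,0,0],[0,-0.003,0,0],[0,-0.003,0,0],[0,-0.003,0,0],[0,-0.003,0,0],[0,-0.003,0,0]]]'

```text
clock: 3.45
eef_pos: [0.5267, -0.1115, 0.1016]
tool_rot: [0.996, -0.086, -0.006, -0.003]
ft_force: [-1.2, -1.8, -0.1]
grip_width: 0.0599
```

```bash
cat > meas.py <<'E'
from plan import *
def w2c(p,S=S,yaw=YAW):
    a=np.radians(yaw);d=np.array(p)-S;return np.array([np.cos(a)*d[0]+np.sin(a)*d[1],-np.sin(a)*d[0]+np.cos(a)*d[1]])*1000
def corners(c,h):
    """tub lid recesses (dark spots) centred, ray onto lid plane"""
    P=pts(c);z=P[...,2];im=c['image'].astype(int);R,G,B=im[...,0],im[...,1],im[...,2]
    m=big((abs(z-h)<.008)&(R>110)&(abs(R-B)<45)&(P[...,0]>.35))
    return P,m,rect(P,m)
def report():
    o=bot.get_obs();print('tcp case mm',w2c(o['eef_pos'][:2]).round(1),'z',o['eef_pos'][2].round(4),'ang',tang(o).round(2),'F',np.round(o['ft_force'],1),'t',o['clock'])
    for n in['scene','side']:
        c=cam(n);P=pts(c);z=P[...,2];im=c['image'].astype(int)
        m=(z>.135)&(z<.16)&(im.min(-1)>70)&(P[...,0]>.4)&(P[...,0]<.72)&(abs(P[...,1])<.2)
        m=big(m);r=rect(P,m);print(n,'tub c',w2c(r[0]).round(1),'yaw rel',round(r[2]-80,2) if r[2]>45 else round(r[2]+10,2),'size',np.round(r[1],4),'z',np.median(z[m]).round(4))
E
python3 -c "
from meas import *
report()"
```

```text
tcp case mm [ -25.5 -105. ] z 0.1016 ang -9.84 F [-1.2 -1.8 -0.1] t 3.45
scene tub c [-25.4  -9.7] yaw rel 1.92 size [0.1814 0.1334] z 0.1502
side tub c [-22.9 -12.2] yaw rel 1.98 size [0.1906 0.1238] z 0.1495
```

```bash
cat >> meas.py <<'E'
def fit(src,dst):
    a=src-src.mean(0);b=dst-dst.mean(0)
    th=np.arctan2((a[:,0]*b[:,1]-a[:,1]*b[:,0]).sum(),(a*b).sum())
    R=np.array([[np.cos(th),-np.sin(th)],[np.sin(th),np.cos(th)]])
    t=dst.mean(0)-R@src.mean(0);return t,np.degrees(th),np.abs(a@R.T-b).max()
def recess(c,h,hx,hy,guess,gyaw,tol=.014,thr=70):
    """dark blobs -> plane h -> match to 4 model recesses near guess"""
    g=c['image'].max(-1); 
    n,l,s,ce=cv2.connectedComponentsWithStats((g<thr).astype(np.uint8),connectivity=4)
    ok=[i for i in range(1,n) if 6<s[i,4]<900 and max(s[i,2:4])<60]
    w=255.-g; C=[]
    for i in ok:
        yy,xx=np.nonzero(l==i); C.append([np.mean(xx),np.mean(yy)])
    if not C: return None
    W=ray(c,C,h)[:,:2]
    M=np.array([[sx*hx,sy*hy] for sx in(-1,1) for sy in(-1,1)])
    a=np.radians(gyaw);Rg=np.array([[np.cos(a),-np.sin(a)],[np.sin(a),np.cos(a)]])
    E=M@Rg.T+guess; src=[];dst=[];px=[]
    for k in range(4):
        d=np.linalg.norm(W-E[k],axis=1);j=d.argmin()
        if d[j]<tol: src.append(M[k]);dst.append(W[j]);px.append(np.round(C[j]).astype(int).tolist())
    if len(src)<2: return len(src),None
    t,th,e=fit(np.array(src),np.array(dst));return len(src),t,th,e,px
def tubrep(gc,gy,h=.148,cams=('scene','side')):
    o=bot.get_obs();print('tcp case mm',w2c(o['eef_pos'][:2]).round(1),'z',o['eef_pos'][2].round(4),'ang',tang(o).round(2),'F',np.round(o['ft_force'],1),'t',o['clock'])
    for n in cams:
        c=cam(n)
        r=recess(c,h,.017,.042,c2w(*gc),gy)
        if r and r[1] is not None: print(n,'tub',r[0],w2c(r[1]).round(1),'yaw',round(r[2],2),'res',round(r[3]*1000,1),r[4])
        else: print(n,r)
        r=recess(c,.077,.042,.065,S,-10)
        if r and r[1] is not None: print(n,'case',r[0],r[1].round(4),'yaw',round(r[2],2),'res',round(r[3]*1000,1),r[4])
        else: print(n,'case',r)
E
python3 -c "
from meas import *
tubrep((-.024,-.011),-8)
c=load('scene0.npy')
print(recess(c,.148,.017,.042,c2w(-.026,-.013),-6));print(recess(c,.077,.042,.065,S,-10))
c=load('w1.npy')
print(recess(c,.148,.017,.042,c2w(-.026,-.013),-6,thr=50));print(recess(c,.077,.042,.065,S,-10))
"
```

```text
tcp case mm [ -25.3 -104.5] z 0.1016 ang -9.81 F [ 0.2 -0.8  0.1] t 3.55
scene (1, None)
scene case (0, None)
side (0, None)
side case (0, None)
(0, None)
(2, array([ 0.56343433, -0.01015794]), np.float64(-14.060693669215672), np.float64(0.00010668504929482736), [[305, 208], [294, 225]])
(2, array([ 0.54308502, -0.01983002]), np.float64(-4.553996391417944), np.float64(6.837703735787515e-06), [[302, 87], [354, 83]])
(0, None)
```

```bash
cat >> meas.py <<'E'
def recess(c,h,hx,hy,guess,gyaw,tol=.012,thr=40):
    k=13 if c['image'] is not None else 13
    g=cv2.cvtColor(c['image'],cv2.COLOR_RGB2GRAY)
    if c.get('w'): bh=cv2.morphologyEx(g,cv2.MORPH_BLACKHAT,np.ones((61,61)))
    else: bh=cv2.morphologyEx(g,cv2.MORPH_BLACKHAT,np.ones((k,k)))
    M=np.array([[sx*hx,sy*hy] for sx in(-1,1) for sy in(-1,1)])
    a=np.radians(gyaw);Rg=np.array([[np.cos(a),-np.sin(a)],[np.sin(a),np.cos(a)]])
    E=M@Rg.T+guess
    n,l,s,ce=cv2.connectedComponentsWithStats((bh>thr).astype(np.uint8),connectivity=4)
    C=[]
    for i in range(1,n):
        if s[i,4]<5 or max(s[i,2:4])>(80 if c.get('w') else 16): continue
        yy,xx=np.nonzero(l==i);w=bh[yy,xx].astype(float);C.append([(w*xx).sum()/w.sum(),(w*yy).sum()/w.sum()])
    if not C: return None
    W=ray(c,C,h)[:,:2];src=[];dst=[];px=[]
    for k in range(4):
        d=np.linalg.norm(W-E[k],axis=1);j=d.argmin()
        if d[j]<tol: src.append(M[k]);dst.append(W[j]);px.append(np.round(C[j],1).tolist())
    if len(src)<2: return len(src),None
    t,th,e=fit(np.array(src),np.array(dst));return len(src),t,th,e,px
E
python3 -c "
from meas import *
tubrep((-.024,-.011),-8)
for n in 'scene','side':
  c=load(n+'0.npy')
  print(recess(c,.148,.017,.042,c2w(-.026,-.013),-6));print(recess(c,.077,.042,.065,S,-10))
"
```

```text
tcp case mm [ -25.1 -104.6] z 0.1016 ang -9.83 F [ 0.7 -0.1 -0.1] t 3.65
scene tub 4 [-27.   -6.1] yaw -8.22 res 0.6 [[266.4, 183.1], [293.6, 187.0], [262.5, 189.6], [290.0, 193.5]]
scene case 2 [ 0.5681 -0.0144] yaw -9.9 res 0.2 [[251.8, 217.5], [294.0, 225.2]]
side tub 4 [-23.3  -5. ] yaw -8.1 res 0.3 [[361.2, 155.0], [343.4, 169.7], [352.1, 150.1], [334.2, 164.2]]
side case (0, None)
(4, array([ 0.5387415 , -0.02288786]), np.float64(-5.592990598228519), np.float64(0.00023256538335073192), [[263.3, 182.6], [290.5, 185.7], [259.7, 189.0], [287.6, 192.3]])
(2, array([ 0.56754689, -0.01458693]), np.float64(-9.481569393057239), np.float64(0.0002218511349633273), [[251.8, 217.5], [294.1, 225.0]])
(4, array([ 0.54263543, -0.02225334]), np.float64(-5.662908714977739), np.float64(0.0003213826641027262), [[363.4, 153.4], [346.6, 168.5], [353.9, 148.7], [337.1, 163.5]])
(0, None)
```

>>> send_rows --increments '[[[0,-0.002,0,0],[0,-0.002,0,0],[0,-0.002,0,0],[0,-0.001,0,0],[0,-0.001,0,0],[0,0,0,0],[0,0,0,0],[0,0,0,0]]]'

```text
clock: 4.55
eef_pos: [0.5276, -0.1045, 0.1016]
tool_rot: [0.996, -0.086, -0.007, -0.002]
ft_force: [-1.6, -3.1, 0.4]
grip_width: 0.06
```

```bash
python3 -c "
from meas import *
tubrep((-.024,-.002),-10)
"
```

```text
tcp case mm [-25.8 -98. ] z 0.1016 ang -9.9 F [-1.6 -3.1  0.4] t 4.55
scene tub 4 [-25.5  -0.9] yaw -9.89 res 0.3 [[268.2, 183.4], [295.1, 187.8], [263.9, 189.8], [291.4, 194.3]]
scene case 2 [ 0.569 -0.014] yaw -10.45 res 0.2 [[251.8, 217.6], [293.9, 225.5]]
side tub 4 [-21.6   0.2] yaw -9.87 res 0.2 [[359.9, 155.9], [341.1, 170.2], [350.9, 150.7], [332.3, 164.6]]
side case (0, None)
```

```bash
python3 -c "
from meas import *
w=c2w(-.13,-.13);plan(w[0],w[1],.17,35,8)
w=c2w(-.13,.0);plan(w[0],w[1],.17,80,16)
"
```

```text
now 4.65 [ 0.5276 -0.1045  0.1016] ang -9.9 j [-0.2   0.43 -0.11  1.04  0.    1.55] F [-1.9 -2.7 -0.1] w 0.0595
[-0.013, 0.004, -0.009, -5.6], [-0.013, 0.003, -0.009, -5.6], [-0.014, 0.001, -0.009, -5.6], [-0.014, 0.0, -0.009, -5.6], [-0.014, -0.001, -0.009, -5.6], [-0.013, -0.003, -0.009, -5.6], [-0.013, -0.004, -0.009, -5.6], [-0.013, -0.005, -0.009, -5.6], 
end [ 0.4194 -0.118   0.17  ] 35.0
now 4.65 [ 0.5276 -0.1045  0.1016] ang -9.9 j [-0.2   0.43 -0.11  1.04  0.    1.55] F [-1.9 -2.7 -0.1] w 0.0595
[-0.007, -0.006, -0.004, -5.6], [-0.006, -0.007, -0.004, -5.6], [-0.005, -0.007, -0.004, -5.6], [-0.004, -0.008, -0.004, -5.6], [-0.004, -0.008, -0.004, -5.6], [-0.003, -0.008, -0.004, -5.6], [-0.002, -0.009, -0.004, -5.6], [-0.001, -0.009, -0.004, -5.6], [-0.0, -0.009, -0.004, -5.6], [0.001, -0.009, -0.004, -5.6], [0.001, -0.009, -0.004, -5.6], [0.002, -0.009, -0.004, -5.6], [0.003, -0.008, -0.004, -5.6], [0.004, -0.008, -0.004, -5.6], [0.005, -0.008, -0.004, -5.6], [0.005, -0.007, -0.004, -5.6], 
end [0.442  0.0101 0.17  ] 80.0
```

>>> send_rows --increments '[[[0,0.01,0,0],[0,0.012,0,0],[-0.01,0.012,-0.01,0],[-0.015,0.008,-0.02,-3],[-0.02,0.003,-0.02,-7],[-0.02,0,-0.01,-7],[-0.02,-0.003,-0.01,-7],[-0.02,-0.006,0,-7]]]'

```text
clock: 5.45
eef_pos: [0.4109, -0.1475, 0.1779]
tool_rot: [0.981, 0.192, -0.004, -0.005]
ft_force: [0.6, -1.2, -0.3]
grip_width: 0.0597
```

```bash
python3 -c "
from meas import *
w=c2w(-.13,0);plan(w[0],w[1],.16,80,8)
"
```

```text
now 5.45 [ 0.4109 -0.1475  0.1779] ang 22.13 j [-0.35  0.17 -0.26  1.15  0.    0.84] F [ 0.6 -1.2 -0.3] w 0.0597
[0.011, -0.017, 0.002, -7.2], [0.013, -0.015, 0.002, -7.2], [0.015, -0.013, 0.002, -7.2], [0.016, -0.012, 0.002, -7.2], [0.018, -0.009, 0.002, -7.2], [0.019, -0.007, 0.002, -7.2], [0.02, -0.005, 0.002, -7.2], [0.02, -0.002, 0.002, -7.2], 
end [0.442  0.0101 0.16  ] 80.0
```

>>> send_rows --increments '[[[0.011,-0.017,0.002,-7.2],[0.013,-0.015,0.002,-7.2],[0.015,-0.013,0.002,-7.2],[0.016,-0.012,0.002,-7.2],[0.018,-0.009,0.002,-7.2],[0.019,-0.007,0.002,-7.2],[0.02,-0.005,0.002,-7.2],[0.02,-0.002,0.002,-7.2]]]'

```text
clock: 6.25
eef_pos: [0.4343, 0.0076, 0.1705]
tool_rot: [0.759, 0.651, 0.003, -0.003]
ft_force: [0.1, -0.5, -0.2]
grip_width: 0.0595
```

```bash
python3 -c "
from meas import *
w=c2w(-.115,0);plan(w[0],w[1],.104,80,8)
tubrep((-.024,-.002),-10)
"
```

```text
now 6.25 [0.4343 0.0076 0.1705] ang 81.19 j [ 0.01  0.16 -0.29  1.12  0.01  0.17] F [ 0.1 -0.5 -0.2] w 0.0595
[0.0, 0.003, 0.008, 0.1], [0.0, 0.003, 0.008, 0.1], [0.0, 0.003, 0.008, 0.1], [0.0, 0.003, 0.008, 0.1], [0.0, 0.003, 0.008, 0.1], [0.0, 0.003, 0.008, 0.1], [0.0, 0.003, 0.008, 0.1], [0.0, 0.003, 0.008, 0.1], 
end [0.4567 0.0075 0.104 ] 80.0
tcp case mm [-137.1   -3.7] z 0.1705 ang 81.19 F [ 0.1 -0.5 -0.2] t 6.25
scene tub 4 [-25.4  -0.8] yaw -10.08 res 0.6 [[268.2, 183.4], [295.2, 187.8], [263.8, 189.8], [291.5, 194.4]]
scene case 2 [ 0.5689 -0.0139] yaw -10.29 res 0.0 [[251.9, 217.6], [293.9, 225.5]]
side tub 4 [-21.6   0.2] yaw -10.02 res 0.3 [[359.9, 155.9], [341.0, 170.2], [351.0, 150.7], [332.3, 164.6]]
side case (0, None)
```

>>> send_rows --increments '[[[0.001,0.003,0.01,0.2],[0.001,0.003,0.01,0.2],[0.001,0.003,0.01,0.2],[0,0.003,0.009,0.2],[0,0.003,0.009,0.2],[0,0.003,0.009,0.2],[0,0.003,0.008,0.2],[0,0.003,0.003,0]]]'

```text
clock: 7.15
eef_pos: [0.4589, 0.0035, 0.0964]
tool_rot: [0.772, 0.636, 0.002, -0.004]
ft_force: [0.6, 0.2, -0.2]
grip_width: 0.06
```

```bash
python3 -c "
from meas import *
w=c2w(-.085,0);plan(w[0],w[1],.103,80,8)
tubrep((-.024,-.002),-10,cams=('scene',))
c=cam('side');cv2.imwrite('pics/s3.png',cv2.resize(c['image'][110:250,260:460,::-1],(800,560),interpolation=cv2.INTER_CUBIC))
"
```

```text
now 7.15 [0.4589 0.0035 0.0964] ang 78.93 j [ 0.    0.28 -0.34  0.94  0.01  0.2 ] F [ 0.6  0.2 -0.2] w 0.06
[0.001, 0.003, -0.001, -0.1], [0.0, 0.003, -0.001, -0.1], [0.0, 0.003, -0.001, -0.1], [0.0, 0.003, -0.001, -0.1], [0.0, 0.003, -0.001, -0.1], [0.0, 0.003, -0.001, -0.1], [0.0, 0.003, -0.001, -0.1], [0.0, 0.003, -0.001, -0.1], 
end [0.4863 0.0023 0.103 ] 80.0
tcp case mm [-112.2   -3.6] z 0.0964 ang 78.93 F [ 0.6  0.2 -0.2] t 7.15
scene tub 4 [-25.3  -1. ] yaw -10.26 res 0.3 [[268.2, 183.4], [295.1, 187.9], [263.8, 189.8], [291.3, 194.3]]
scene case 2 [ 0.5691 -0.0141] yaw -10.17 res 0.2 [[251.9, 217.7], [293.9, 225.5]]
```

View pics/s3.png

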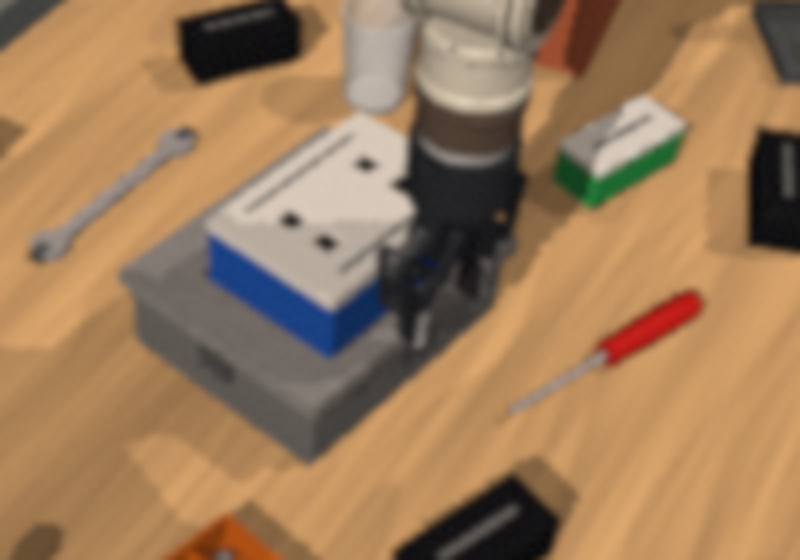

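The side crop shows the jaws beside the tub's near wall at about (415,310), just above the case lid and clear of the driver. Pushing along case +x, raised a bit first.

>>> send_rows --increments '[[[0.001,0.001,-0.005,-1],[0,0.004,0,0],[0,0.004,0,0],[0,0.004,0,0],[0,0.004,0,0],[0,0.004,0,0],[0,0.004,0,0],[0,0.004,0,0]]]'

```text
clock: 8.05
eef_pos: [0.488, -0.0001, 0.1036]
tool_rot: [0.765, 0.643, 0.001, -0.005]
ft_force: [-3.4, 1.0, 1.2]
grip_width: 0.0599
```

```bash
python3 -c "
from meas import *
tubrep((-.012,-.002),-10)
"
```

```text
tcp case mm [-82.9  -2. ] z 0.1036 ang 80.1 F [-3.4  1.   1.2] t 8.05
scene tub 4 [-13.4  -0.7] yaw -10.27 res 0.6 [[266.7, 185.6], [293.9, 190.2], [262.5, 192.0], [290.0, 196.7]]
scene case 2 [ 0.5688 -0.0155] yaw -9.4 res 0.9 [[251.7, 217.9], [293.4, 225.2]]
side tub 3 [-8.5  0.6] yaw -9.91 res 0.1 [[337.7, 168.1], [347.6, 148.8], [328.7, 162.5]]
side case (0, None)
```

>>> send_rows --increments '[[[0,0.003,0,0],[0,0.002,0,0],[0,0.002,0,0],[0,0.001,0,0],[0,0.001,0,0],[0,0,0,0],[0,0,0,0],[0,0,0,0]]]'

```text
clock: 8.95
eef_pos: [0.4991, -0.0022, 0.1034]
tool_rot: [0.766, 0.643, 0.002, -0.004]
ft_force: [-1.5, -0.4, 0.5]
grip_width: 0.0599
```

```bash
python3 -c "
from meas import *
tubrep((-.003,-.002),-10)
report()
"
```

```text
tcp case mm [-71.6  -2.1] z 0.1034 ang 80.06 F [-1.5 -0.4  0.5] t 8.95
scene tub 4 [6.  2.4] yaw -10.16 res 0.2 [[265.5, 189.5], [292.7, 194.0], [261.0, 195.9], [288.8, 200.7]]
scene case (0, None)
side tub 3 [-2.5  5.6] yaw -9.91 res 0.3 [[334.9, 167.9], [345.0, 148.7], [326.1, 162.5]]
side case (1, None)
tcp case mm [-71.6  -2.1] z 0.1035 ang 80.06 F [-2.1  0.5 -0.9] t 9.05
scene tub c [-1.   0.7] yaw rel 0.44 size [0.1729 0.1316] z 0.1442
side tub c [1.4 2. ] yaw rel 1.72 size [0.1727 0.1257] z 0.1435
```

The tub has dropped: its lid is now at 0.144. Backing off, then checking level.

>>> send_rows --increments '[[[0,-0.008,0,0],[0,-0.012,0,0],[0,-0.016,-0.005,0],[0,-0.01,-0.02,0],[0,-0.01,-0.03,4],[-0.01,-0.005,-0.03,7],[-0.02,0,-0.02,8],[-0.025,0.005,0,8]]]' --hand -1

```text
clock: 9.95
eef_pos: [0.4153, -0.043, 0.2114]
tool_rot: [0.897, 0.442, 0.002, -0.003]
ft_force: [0.6, -1.4, 0.0]
grip_width: 0.0854
```

```bash
python3 -c "
from meas import *
tubrep((0,0),-10,h=.142)
for n in ('scene','side'):
    c=cam(n);P=pts(c);z=P[...,2];m=big((z>.135)&(z<.157)&(c['image'].min(-1)>100)&(P[...,0]>.4)&(P[...,0]<.72)&(abs(P[...,1])<.2))
    q=P[m];A=np.c_[q[:,:2]-S,np.ones(len(q))];print(n,np.linalg.lstsq(A,q[:,2],rcond=None)[0].round(4),len(q))
    cv2.imwrite('pics/%s4.png'%n,cv2.resize(c['image'][110:260,180:460,::-1],(800,430),interpolation=cv2.INTER_CUBIC))
    zz=P[...,2];im=c['image'].astype(int);xy=(P[...,0]>.3)&(P[...,0]<.6)&(P[...,1]<-.2)&(P[...,1]>-.4)
    m=big(xy&(zz>.042)&(zz<.058)&(im.min(-1)>90));r=rect(P,m);print('box',m.sum(),r)
plan(.445,-.315,.25,-19.5,16)
"
```

```text
tcp case mm [-147.1  -56.9] z 0.2114 ang 52.4 F [ 0.6 -1.4  0. ] t 9.95
scene tub 4 [-2.  -0.9] yaw -10.19 res 0.3 [[265.5, 189.5], [292.7, 194.0], [261.0, 195.9], [288.6, 200.6]]
scene case (0, None)
side tub 4 [1.7 0.3] yaw -9.8 res 0.5 [[353.5, 153.9], [334.8, 167.9], [345.0, 148.7], [326.4, 162.5]]
side case (0, None)
scene [-0.0008 -0.0026  0.1444] 1443
box 289 ((0.44641149044036865, -0.3157044053077698), (0.11355596780776978, 0.05521852523088455), 71.71575927734375)
side [ 0.0033 -0.0053  0.1433] 1672
box 96 ((0.4543461799621582, -0.29007989168167114), (0.06032726168632507, 0.05039707571268082), 72.80912017822266)
now 10.15 [ 0.4137 -0.043   0.2085] ang 52.63 j [-0.11  0.1  -0.26  1.22  0.01  0.54] F [-0.6  0.5  0.6] w 0.0857
[-0.012, 0.012, -0.003, 4.5], [-0.011, 0.013, -0.003, 4.5], [-0.01, 0.014, -0.003, 4.5], [-0.009, 0.014, -0.003, 4.5], [-0.008, 0.015, -0.003, 4.5], [-0.007, 0.016, -0.003, 4.5], [-0.006, 0.016, -0.003, 4.5], [-0.004, 0.017, -0.003, 4.5], [-0.003, 0.017, -0.003, 4.5], [-0.002, 0.017, -0.003, 4.5], [-0.0, 0.017, -0.003, 4.5], [0.001, 0.017, -0.003, 4.5], [0.002, 0.017, -0.003, 4.5], [0.004, 0.017, -0.003, 4.5], [0.005, 0.016, -0.003, 4.5], [0.006, 0.016, -0.003, 4.5], 
end [ 0.445 -0.315  0.25 ] -19.5
```

View pics/scene4.png

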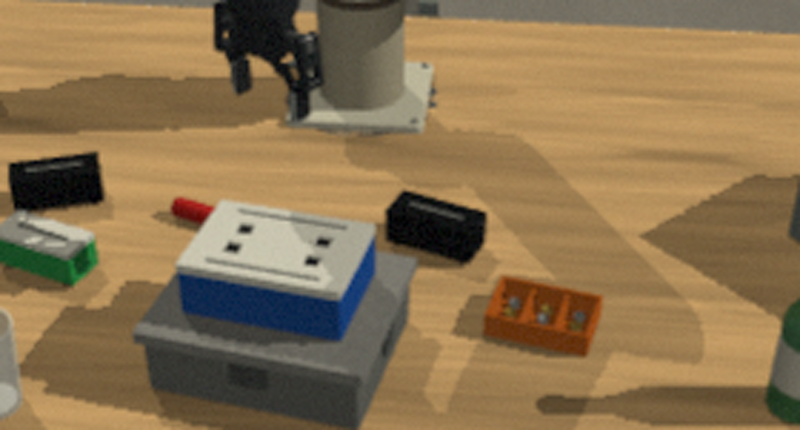

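The scene crop shows the tub flat on the case at (280,250) with no case recess uncovered. Its lid plane is level at 0.144 m, so it is seated. Next, the box.

>>> send_rows --increments '[[[-0.012,0.012,-0.003,4.5],[-0.011,0.013,-0.003,4.5],[-0.01,0.014,-0.003,4.5],[-0.009,0.014,-0.003,4.5],[-0.008,0.015,-0.003,4.5],[-0.007,0.016,-0.003,4.5],[-0.006,0.016,-0.003,4.5],[-0.004,0.017,-0.003,4.5]]]' --hand -0.6

```text
clock: 10.95
eef_pos: [0.43, -0.1746, 0.2259]
tool_rot: [0.989, 0.145, -0.005, -0.008]
ft_force: [0.0, 0.8, -0.1]
grip_width: 0.0681
```

>>> send_rows --increments '[[[-0.003,0.017,-0.003,4.5],[-0.002,0.017,-0.003,4.5],[0,0.017,-0.003,4.5],[0.001,0.017,-0.003,4.5],[0.002,0.017,-0.003,4.5],[0.004,0.017,-0.003,4.5],[0.005,0.016,-0.003,4.5],[0.006,0.016,-0.003,4.5]]]'

```text
clock: 11.75
eef_pos: [0.4482, -0.3079, 0.2405]
tool_rot: [0.985, -0.17, -0.012, -0.009]
ft_force: [0.0, 1.2, 0.7]
grip_width: 0.0685
```

```bash
python3 -c "
from meas import *
c=cam('wrist');save(c,'w5.png');np.save('w5.npy',c,allow_pickle=True)
P=pts(c);z=P[...,2];im=c['image'].astype(int)
xy=(P[...,0]>.3)&(P[...,0]<.6)&(P[...,1]<-.2)&(P[...,1]>-.42)
m=big(xy&(z>.044)&(z<.056)&(im.min(-1)>70));print('lid',m.sum(),rect(P,m),np.median(z[m]))
m=big(xy&(z>.02)&(z<.07)&(im.max(-1)<60));print('dark',m.sum(),rect(P,m),np.median(z[m]))
r=rect(P,big(xy&(z>.044)&(z<.056)&(im.min(-1)>70)))
plan(.445,-.315,.12,-19,8)
"
```

```text
lid 4861 ((0.4451601803302765, -0.3158912658691406), (0.11023376882076263, 0.050166092813014984), 70.4319076538086) 0.05052713827399702
dark 2303 ((0.316273033618927, -0.3451026678085327), (0.03257635980844498, 0.10829394310712814), 19.935144424438477) 0.0495977022095046
now 11.8 [ 0.4486 -0.3105  0.2406] ang -19.85 j [-0.61  0.36  0.16  1.4   0.01  1.31] F [ 1.4 -3.1  0.8] w 0.0682
[-0.0, 0.001, 0.015, -0.1], [-0.0, 0.001, 0.015, -0.1], [-0.0, 0.001, 0.015, -0.1], [-0.0, 0.001, 0.015, -0.1], [-0.0, 0.001, 0.015, -0.1], [-0.0, 0.001, 0.015, -0.1], [-0.0, 0.001, 0.015, -0.1], [-0.0, 0.001, 0.015, -0.1], 
end [ 0.445 -0.315  0.12 ] -19.0
```

View pics/w5.png

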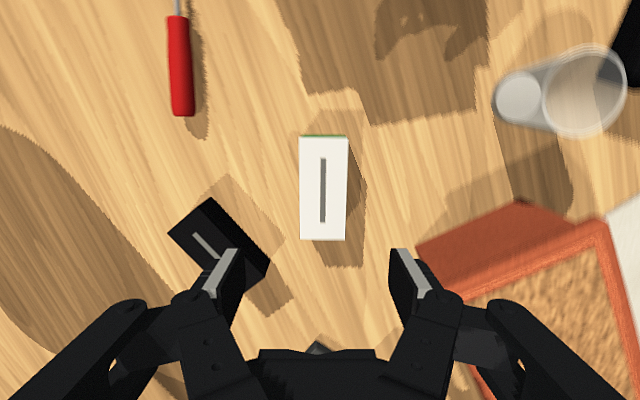

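The wrist view shows the green box at (323,188) with its long axis along the image's vertical, the decoy at (220,245), the cup at (580,90) and the brick-red block at (520,280). The lid measures 110 x 50 mm at 0.0505 m, centred at (0.445,-0.316) with yaw -19.6°, as it should. The fingers' landing spots are clear.

>>> send_rows --increments '[[[0,0.001,0.02,0],[-0.001,0.001,0.02,0],[-0.001,0.001,0.02,0],[0,0.001,0.02,0],[0,0,0.02,0],[0,0,0.02,0],[0,0,0.01,0],[0,0,0,0]]]'

```text
clock: 12.6
eef_pos: [0.4453, -0.3031, 0.1006]
tool_rot: [0.987, -0.161, -0.014, -0.011]
ft_force: [0.5, 0.2, -0.2]
grip_width: 0.0684
```

```bash
cat >> meas.py <<'E'
def tilt():
    o=bot.get_obs();R=Rotation.from_quat(o['tool_rot']).as_matrix();print('toolz',R[:,2].round(4),'in tool x,y lean (z comp of axes)',R[2,:2].round(4))
E
python3 -c "
from meas import *
tilt()
plan(.4452,-.3159,.025,-19.6,8)
c=cam('wrist');save(c,'w6.png')
"
```

```text
toolz [-0.0242  0.0265 -0.9994] in tool x,y lean (z comp of axes) [-0.0314 -0.0175]
now 12.6 [ 0.4453 -0.3031  0.1006] ang -18.57 j [-0.6   0.44 -0.09  1.07  0.01  1.29] F [ 0.5  0.2 -0.2] w 0.0684
[0.0, 0.002, 0.009, 0.1], [0.0, 0.002, 0.009, 0.1], [0.0, 0.002, 0.009, 0.1], [0.001, 0.002, 0.009, 0.1], [0.001, 0.002, 0.009, 0.1], [0.001, 0.002, 0.009, 0.1], [0.001, 0.002, 0.009, 0.1], [0.001, 0.002, 0.009, 0.1], 
end [ 0.4452 -0.3159  0.025 ] -19.6
```

View pics/w6.png

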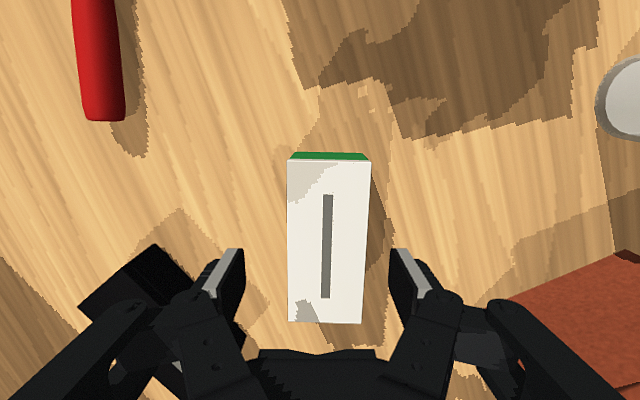

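The view shows the box at (328,240) between the jaws, slightly left of centre. The tool has picked up a ~2° inward lean while moving outward, so before grasping I'll test whether a quick in-and-out jog takes it out. All of it is above the obstacles.

>>> send_rows --increments '[[[-0.043,-0.012,0,0],[-0.043,-0.012,0,0],[0,0,0,0],[0.015,0.004,0,0],[0.015,0.004,0,0],[0.015,0.004,0,0],[0.015,0.004,0,0],[0.015,0.004,0,0]]]'

```text
clock: 13.45
eef_pos: [0.4469, -0.3007, 0.1083]
tool_rot: [0.987, -0.159, -0.006, -0.008]
ft_force: [-0.4, -0.3, 0.1]
grip_width: 0.0683
```

```bash
python3 -c "
from meas import *
tilt();plan(.4452,-.3159,.1,-19.6,8)
"
```

```text
toolz [-0.0093  0.0171 -0.9998] in tool x,y lean (z comp of axes) [-0.0142 -0.0133]
now 13.45 [ 0.4469 -0.3007  0.1083] ang -18.27 j [-0.6   0.42 -0.1   1.07  0.01  1.29] F [-0.4 -0.3  0.1] w 0.0683
[0.0, 0.002, 0.001, 0.2], [0.0, 0.002, 0.001, 0.2], [0.0, 0.002, 0.001, 0.2], [0.0, 0.002, 0.001, 0.2], [0.0, 0.002, 0.001, 0.2], [0.0, 0.002, 0.001, 0.2], [0.0, 0.002, 0.001, 0.2], [0.0, 0.002, 0.001, 0.2], 
end [ 0.4452 -0.3159  0.1   ] -19.6
```

The jog halved the lean. Repeating it.

>>> send_rows --increments '[[[-0.043,-0.012,0,0],[-0.043,-0.012,0,0],[0,0,0,0],[0.015,0.006,0.002,0.3],[0.015,0.007,0.002,0.3],[0.015,0.007,0.002,0.3],[0.015,0.007,0.002,0.3],[0.013,0.007,0.002,0.2]]]'

```text
clock: 14.25
eef_pos: [0.4537, -0.3209, 0.1027]
tool_rot: [0.986, -0.169, 0.005, -0.003]
ft_force: [0.1, -0.3, 0.4]
grip_width: 0.0681
```

```bash
python3 -c "
from meas import *
tilt();plan(.4452,-.3159,.026,-19.6,8)
"
```

```text
toolz [ 0.0105  0.0041 -0.9999] in tool x,y lean (z comp of axes) [ 0.0086 -0.0073]
now 14.25 [ 0.4537 -0.3209  0.1027] ang -19.49 j [-0.62  0.44 -0.09  1.04  0.01  1.29] F [ 0.1 -0.3  0.4] w 0.0681
[-0.001, -0.0, 0.01, 0.0], [-0.001, -0.0, 0.01, 0.0], [-0.001, -0.0, 0.01, 0.0], [-0.001, -0.0, 0.01, 0.0], [-0.001, -0.0, 0.01, 0.0], [-0.001, -0.0, 0.01, 0.0], [-0.001, -0.0, 0.01, 0.0], [-0.001, -0.0, 0.01, 0.0], 
end [ 0.4452 -0.3159  0.026 ] -19.6
```

>>> send_rows --increments '[[[-0.003,0,0.003,0],[-0.003,-0.001,0.005,0],[-0.002,-0.001,0.007,0],[-0.001,0,0.01,0],[0,0,0.01,0],[0,0,0.01,0],[0,0,0.005,0],[0,0,0,0]]]'

```text
clock: 15.05
eef_pos: [0.4512, -0.3185, 0.0495]
tool_rot: [0.986, -0.169, 0.008, -0.002]
ft_force: [0.4, -0.1, 0.4]
grip_width: 0.0683
```

```bash
python3 -c "
from meas import *
tilt();plan(.4452,-.3159,.026,-19.6,8)
c=cam('wrist');save(c,'w7.png');P=pts(c);z=P[...,2];im=c['image'].astype(int)
m=big((z>.044)&(z<.056)&(im.min(-1)>70));print('lid',m.sum(),rect(P,m),np.median(z[m]))
"
```

```text
toolz [ 1.560e-02  8.000e-04 -9.999e-01] in tool x,y lean (z comp of axes) [ 0.0145 -0.0059]
now 15.05 [ 0.4512 -0.3185  0.0495] ang -19.42 j [-0.62  0.49 -0.17  0.9   0.01  1.29] F [ 0.4 -0.1  0.4] w 0.0683
[-0.001, -0.0, 0.003, 0.0], [-0.001, -0.0, 0.003, 0.0], [-0.001, -0.0, 0.003, 0.0], [-0.001, -0.0, 0.003, 0.0], [-0.001, -0.0, 0.003, 0.0], [-0.001, -0.0, 0.003, 0.0], [-0.001, -0.0, 0.003, 0.0], [-0.001, -0.0, 0.003, 0.0], 
end [ 0.4452 -0.3159  0.026 ] -19.6
lid 22259 ((0.4461793601512909, -0.313407838344574), (0.10514067113399506, 0.05027385428547859), 70.33309936523438) 0.05051045523153397
```

View pics/w7.png

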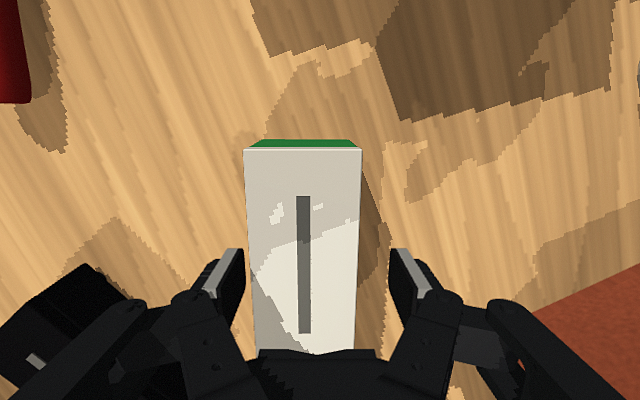

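The box at (305,250) sits about 6 mm left of the jaws' centre at (317,270). Shifting, then descending and gripping.

>>> send_rows --increments '[[[-0.003,0,0.001,0],[-0.003,0,0.002,0],[-0.001,0,0.004,0],[0,0,0.005,0],[0,0,0.005,0],[0,0,0.004,0],[0,0,0.002,0],[0,0,0,0]]]'

```text
clock: 15.9
eef_pos: [0.4454, -0.3168, 0.0259]
tool_rot: [0.986, -0.169, 0.009, -0.001]
ft_force: [-0.4, -0.8, 0.2]
grip_width: 0.0681
```

```bash
python3 -c "
from meas import *
tilt();plan(.4452,-.3159,.026,-19.6,1)
"
```

```text
toolz [ 1.800e-02 -9.000e-04 -9.998e-01] in tool x,y lean (z comp of axes) [ 0.0173 -0.0051]
now 15.9 [ 0.4454 -0.3168  0.0259] ang -19.43 j [-0.62  0.51 -0.21  0.84  0.01  1.29] F [-0.4 -0.8  0.2] w 0.0681
[-0.0, -0.001, -0.0, 0.2], 
end [ 0.4452 -0.3159  0.026 ] -19.6
```

>>> send_rows --increments '[[[0,0,0,0],[0,0,0,0],[0,0,0,0],[0,0,0,0],[0,0,0,0],[0,0,0,0],[0,0,0,0],[0,0,0,0]]]' --hand 1

```text
clock: 16.7
eef_pos: [0.4457, -0.3169, 0.0262]
tool_rot: [0.986, -0.169, 0.009, -0.001]
ft_force: [-0.6, -0.5, -1.2]
grip_width: 0.0494
```

```bash
python3 -c "
from meas import *
tilt();plan(.4452,-.3159,.026,-19.6,1)
c=cam('wrist');save(c,'w8.png');P=pts(c);z=P[...,2];im=c['image'].astype(int)
m=big((z>.04)&(z<.06)&(im.min(-1)>70));q=P[m];print('lid',m.sum(),rect(P,m),np.linalg.lstsq(np.c_[q[:,:2]-[.445,-.316],np.ones(len(q))],q[:,2],rcond=None)[0].round(4))
"
```

```text
toolz [ 0.0184 -0.0012 -0.9998] in tool x,y lean (z comp of axes) [ 0.0177 -0.005 ]
now 16.7 [ 0.4457 -0.3169  0.0262] ang -19.42 j [-0.62  0.51 -0.21  0.84  0.01  1.29] F [-0.6 -0.5 -1.2] w 0.0494
[-0.001, -0.001, 0.0, 0.2], 
end [ 0.4452 -0.3159  0.026 ] -19.6
lid 26123 ((0.447008341550827, -0.3016511797904968), (0.08223732560873032, 0.056863266974687576), 70.43563842773438) [ 0.0065 -0.0086  0.0507]
```

View pics/w8.png

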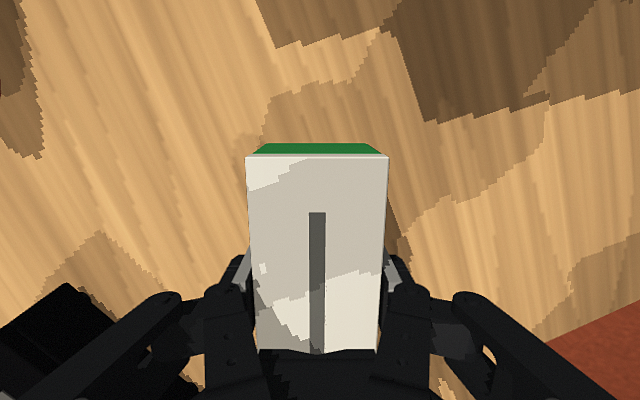

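The grip is at 49.4 mm across the box at (317,250), the lid still flat. Lifting.

>>> send_rows --increments '[[[0,0,-0.005,0],[0,0,-0.015,0],[0,0,-0.03,0],[0,0,-0.035,0],[0,0,-0.035,0],[0,0,-0.035,0],[0,0,-0.025,0],[0,0,-0.015,0]]]'

```text
clock: 17.55
eef_pos: [0.4385, -0.3142, 0.2251]
tool_rot: [0.986, -0.169, 0.003, -0.004]
ft_force: [0.0, -1.0, -1.9]
grip_width: 0.0491
```

```bash
python3 -c "
from meas import *
tilt();plan(.560,-.0125,.23,-10.1,16)
"
```

```text
toolz [ 0.0079  0.0062 -0.9999] in tool x,y lean (z comp of axes) [ 0.0054 -0.0085]
now 17.55 [ 0.4385 -0.3142  0.2251] ang -19.42 j [-0.63  0.32  0.07  1.32  0.01  1.28] F [ 0.  -1.  -1.9] w 0.0491
[0.001, -0.02, -0.0, -0.6], [0.001, -0.02, -0.0, -0.6], [0.001, -0.02, -0.0, -0.6], [0.002, -0.02, -0.0, -0.6], [0.002, -0.02, -0.0, -0.6], [0.002, -0.02, -0.0, -0.6], [0.002, -0.02, -0.0, -0.6], [0.002, -0.02, -0.0, -0.6], [0.003, -0.02, -0.0, -0.6], [0.003, -0.02, -0.0, -0.6], [0.003, -0.02, -0.0, -0.6], [0.003, -0.02, -0.0, -0.6], [0.003, -0.02, -0.0, -0.6], [0.004, -0.02, -0.0, -0.6], [0.004, -0.02, -0.0, -0.6], [0.004, -0.02, -0.0, -0.6], 
end [ 0.56   -0.0125  0.23  ] -10.1
```

>>> send_rows --increments '[[[0.001,-0.01,-0.005,-0.6],[0.001,-0.02,-0.001,-0.6],[0.001,-0.02,0,-0.6],[0.002,-0.02,0,-0.6],[0.002,-0.02,0,-0.6],[0.002,-0.02,0,-0.6],[0.002,-0.02,0,-0.6],[0.002,-0.02,0,-0.6]]]'

```text
clock: 18.35
eef_pos: [0.4952, -0.1668, 0.231]
tool_rot: [0.992, -0.126, 0.002, -0.005]
ft_force: [0.3, -1.1, -1.7]
grip_width: 0.0495
```

>>> send_rows --increments '[[[0.003,-0.02,0,-0.6],[0.003,-0.02,0,-0.6],[0.003,-0.02,0,-0.6],[0.003,-0.02,0,-0.6],[0.003,-0.02,0,-0.6],[0.004,-0.02,0,-0.6],[0.004,-0.02,0,-0.6],[0,0,0,0]]]'

```text
clock: 19.15
eef_pos: [0.5445, -0.0199, 0.2238]
tool_rot: [0.997, -0.082, -0.006, -0.007]
ft_force: [-0.3, 0.7, -2.4]
grip_width: 0.0492
```

```bash
cat >> meas.py <<'E'
def toplevel(n,zlo,zhi,thr=90,box=(.45,.68,-.14,.12)):
    c=cam(n);P=pts(c);z=P[...,2]
    m=(z>zlo)&(z<zhi)&(c['image'].min(-1)>thr)&(P[...,0]>box[0])&(P[...,0]<box[1])&(P[...,1]>box[2])&(P[...,1]<box[3])
    if m.sum()<20: print(n,'few',m.sum());return c
    m=big(m);q=P[m];o=q[:,:2].mean(0);f=np.linalg.lstsq(np.c_[q[:,:2]-o,np.ones(len(q))],q[:,2],rcond=None)[0]
    r=rect(P,m);print(n,'top',m.sum(),np.round(r[0],4),np.round(r[1],4),round(r[2],2),'slope',f[:2].round(3),'z',f[2].round(4));return c
E
python3 -c "
from meas import *
tilt();plan(.570,-.0125,.23,-10.1,8)
for n in('scene','side'):
    c=toplevel(n,.24,.27);cv2.imwrite('pics/%s9.png'%n,cv2.resize(c['image'][90:250,220:440,::-1],(770,560),interpolation=cv2.INTER_CUBIC))
c=cam('wrist');save(c,'w9.png')
"
```

```text
toolz [-0.0117  0.0146 -0.9998] in tool x,y lean (z comp of axes) [-0.0139 -0.0125]
now 19.15 [ 0.5445 -0.0199  0.2238] ang -9.45 j [-0.04  0.35  0.1   1.34  0.01  1.69] F [-0.3  0.7 -2.4] w 0.0492
[0.003, -0.001, -0.001, 0.1], [0.003, -0.001, -0.001, 0.1], [0.003, -0.001, -0.001, 0.1], [0.003, -0.001, -0.001, 0.1], [0.003, -0.001, -0.001, 0.1], [0.003, -0.001, -0.001, 0.1], [0.003, -0.001, -0.001, 0.1], [0.003, -0.001, -0.001, 0.1], 
end [ 0.57   -0.0125  0.23  ] -10.1
scene top 221 [0.5508 0.0096] [0.059 0.059] 0.55 slope [-0.009 -0.028] z 0.2484
side top 361 [ 0.5463 -0.007 ] [0.0888 0.0606] 75.6 slope [-0.041 -0.024] z 0.2474
```

View pics/scene9.png

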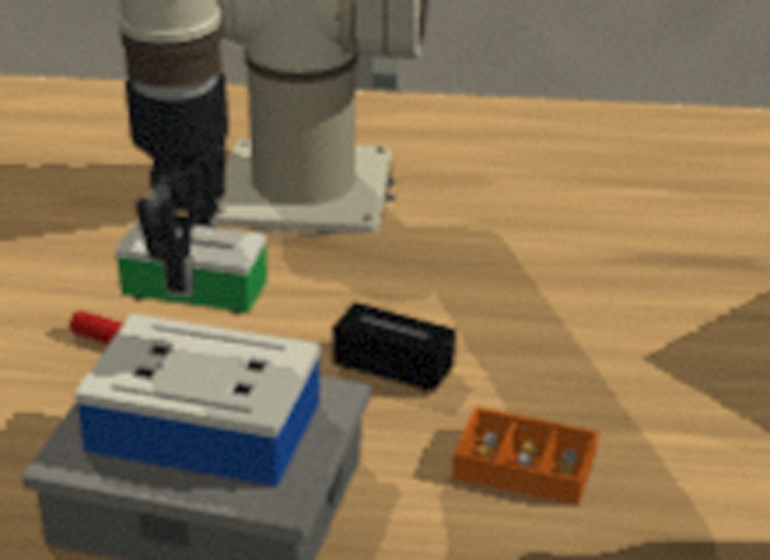

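View pics/w9.png

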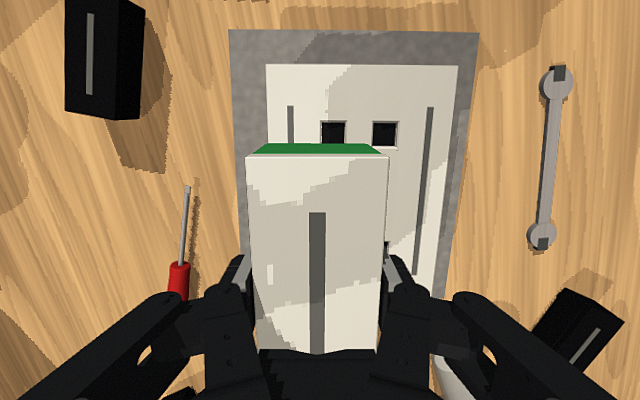

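The crop and wrist view show the box in the jaws, held straight, about 25 mm short of the tub seat. Two tub recesses are visible beyond it at (333,132) and (385,133). The lean has drifted ~1.8° since the grasp, so I'll jog it back with a net move outward.

>>> send_rows --increments '[[[-0.043,0.005,0,0],[-0.043,0.005,0,0],[0,0,0,0],[0.018,-0.003,-0.001,0],[0.018,-0.003,-0.001,0],[0.018,-0.003,-0.001,0],[0.018,-0.003,-0.001,0],[0.018,-0.003,0,0]]]'

```text
clock: 20.1
eef_pos: [0.5411, -0.0251, 0.2236]
tool_rot: [0.996, -0.09, -0.012, -0.005]
ft_force: [-0.0, -0.3, -2.4]
grip_width: 0.0492
```

```bash
python3 -c "
from meas import *
tilt();plan(.570,-.0125,.23,-10.1,8)
"
```

```text
toolz [-0.0224  0.0119 -0.9997] in tool x,y lean (z comp of axes) [-0.0242 -0.0077]
now 20.1 [ 0.5411 -0.0251  0.2236] ang -10.31 j [-0.05  0.35  0.11  1.35  0.01  1.7 ] F [-0.  -0.3 -2.4] w 0.0492
[0.003, -0.002, -0.001, -0.0], [0.003, -0.002, -0.001, -0.0], [0.003, -0.002, -0.001, -0.0], [0.003, -0.002, -0.001, -0.0], [0.003, -0.002, -0.001, -0.0], [0.003, -0.002, -0.001, -0.0], [0.003, -0.002, -0.001, -0.0], [0.003, -0.002, -0.001, -0.0], 
end [ 0.57   -0.0125  0.23  ] -10.1
```

At this height the jog works the other way. Trying the reverse: fast out, slow in.

>>> send_rows --increments '[[[0.045,0,0,0],[0.045,0,0,0],[0,0,0,0],[-0.014,-0.002,0,0],[-0.014,-0.002,0,0],[-0.014,-0.002,0,0],[-0.014,-0.002,0,0],[-0.006,-0.001,0,0]]]'

```text
clock: 20.9
eef_pos: [0.5714, -0.0292, 0.2151]
tool_rot: [0.995, -0.096, -0.017, -0.004]
ft_force: [-0.8, 0.7, -2.6]
grip_width: 0.0492
```

```bash
python3 -c "
from meas import *
tilt();plan(.570,-.0125,.23,-10.1,8)
"
```

```text
toolz [-0.0323  0.0114 -0.9994] in tool x,y lean (z comp of axes) [-0.0339 -0.005 ]
now 20.9 [ 0.5714 -0.0292  0.2151] ang -11.04 j [-0.06  0.42  0.19  1.37  0.01  1.71] F [-0.8  0.7 -2.6] w 0.0492
[-0.001, -0.002, -0.002, -0.1], [-0.001, -0.002, -0.002, -0.1], [-0.001, -0.002, -0.002, -0.1], [-0.001, -0.002, -0.002, -0.1], [-0.001, -0.002, -0.002, -0.1], [-0.001, -0.002, -0.002, -0.1], [-0.001, -0.002, -0.002, -0.1], [-0.001, -0.002, -0.002, -0.1], 
end [ 0.57   -0.0125  0.23  ] -10.1
```

>>> send_rows --increments '[[[0,0,-0.045,0],[0,0,-0.045,0],[0,0,0,0],[0,-0.003,0.018,-0.2],[0,-0.003,0.018,-0.2],[0,-0.003,0.018,-0.2],[0,-0.003,0.018,-0.2],[0,-0.003,0.018,-0.2]]]'

```text
clock: 21.7
eef_pos: [0.5694, -0.0186, 0.2145]
tool_rot: [0.996, -0.091, -0.017, -0.004]
ft_force: [0.4, -0.6, -2.2]
grip_width: 0.0494
```

```bash
python3 -c "
from meas import *
tilt();plan(.570,-.0125,.20,-10.1,8)
"
```

```text
toolz [-0.0329  0.0104 -0.9994] in tool x,y lean (z comp of axes) [-0.0343 -0.0043]
now 21.7 [ 0.5694 -0.0186  0.2145] ang -10.43 j [-0.04  0.42  0.18  1.37  0.01  1.72] F [ 0.4 -0.6 -2.2] w 0.0494
[-0.0, -0.001, 0.002, -0.0], [-0.0, -0.001, 0.002, -0.0], [-0.0, -0.001, 0.002, -0.0], [-0.0, -0.001, 0.002, -0.0], [-0.0, -0.001, 0.002, -0.0], [-0.0, -0.001, 0.002, -0.0], [-0.0, -0.001, 0.002, -0.0], [-0.0, -0.001, 0.002, -0.0], 
end [ 0.57   -0.0125  0.2   ] -10.1
```

Vertical jogs don't change it. I'll leave the lean: gentle contact in the recesses will level the box, since each row starts from the measured pose. Now measuring box against tub with the wrist camera.

```bash
cat >> meas.py <<'E'
def wlook(name):
    o=bot.get_obs();c=cam('wrist');save(c,name);P=pts(c);z=P[...,2];im=c['image'].astype(int)
    zt=o['eef_pos'][2]+.0243
    print('tcp',o['eef_pos'].round(4),tang(o).round(2))
    # box lid
    m=big((abs(z-zt)<.012)&(im.min(-1)>60));q=P[m];f=np.linalg.lstsq(np.c_[q[:,:2]-o['eef_pos'][:2],np.ones(len(q))],q[:,2],rcond=None)[0]
    r=rect(P,m);ct,_=cv2.findContours(m.astype(np.uint8),0,2);print('boxlid',m.sum(),np.round(r[0],4),np.round(r[1],4),round(r[2],2),'slope',f[:2].round(4),'z',f[2].round(4))
    pc=cv2.boxPoints(r);print(' corners',pc.round(4).tolist())
    # tub lid + recesses
    m=big((abs(z-.144)<.006)&(im.min(-1)>60));r=rect(P,m);print('tublid',m.sum(),np.round(r[0],4),np.round(r[1],4),round(r[2],2),'corners',cv2.boxPoints(r).round(4).tolist(),'z',np.median(z[m]).round(4))
    d=(im.max(-1)<60).astype(np.uint8);n,l,s,ce=cv2.connectedComponentsWithStats(d,connectivity=4)
    for i in range(1,n):
        if 150<s[i,4]<2500 and .5<s[i,2]/s[i,3]<2:
            w=ray(c,[ce[i]],.1415)[0]; print(' dark',ce[i].round(1),s[i,2:5],w[:2].round(4),'case',w2c(w[:2]).round(1))
E
python3 -c "
from meas import *
wlook('w10.png')"
```

```text
tcp [ 0.5694 -0.0186  0.2145] -10.43
boxlid 26753 [ 0.5732 -0.0042] [0.0825 0.0648] 79.56 slope [-0.0426  0.0001] z 0.239
 corners [[0.5339000225067139, -0.03889999911189079], [0.597599983215332, -0.050599999725818634], [0.612500011920929, 0.030500000342726707], [0.548799991607666, 0.0421999990940094]]
tublid 17723 [0.575  0.0078] [0.1287 0.121 ] 79.94 corners [[0.5041999816894531, -0.04500000178813934], [0.6233000159263611, -0.06620000302791595], [0.645799994468689, 0.060499999672174454], [0.5267000198364258, 0.08169999718666077]] z 0.1445
```

View pics/w10.png

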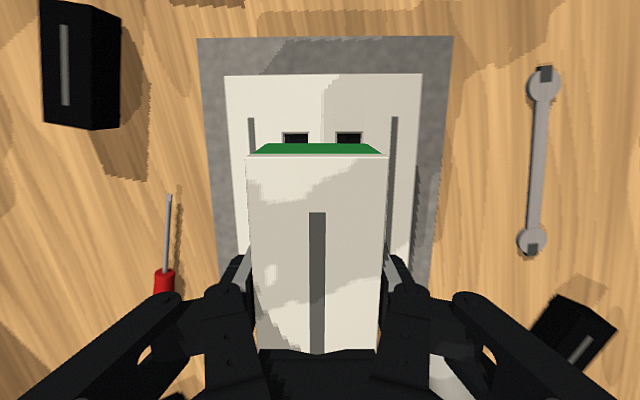

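The wrist view shows the box at (317,250) squarely over the tub lid (far edge at row 75, recesses at (295,137) and (348,137)). Tub centre comes to (0.5714,-0.0126), yaw -10.1°, which agrees with the other cameras. The box's feet need about +2 mm x and +5 mm y. Lining up and descending to just above.

>>> send_rows --increments '[[[0.001,-0.002,0.002,-0.2],[0.001,-0.002,0.004,-0.2],[0.001,-0.002,0.006,0],[0,0,0.008,0],[0,0,0.008,0],[0,0,0.004,0],[0,0,0,0],[0,0,0,0]]]'

```text
clock: 22.55
eef_pos: [0.571, -0.013, 0.1771]
tool_rot: [0.996, -0.088, -0.019, -0.004]
ft_force: [0.1, 0.8, -2.1]
grip_width: 0.0495
```

```bash
python3 -c "
from meas import *
tilt();plan(.5715,-.0134,.176,-10.1,1)
wlook('w11.png')
for n in('scene','side'):
    c=cam(n);cv2.imwrite('pics/%s11.png'%n,cv2.resize(c['image'][120:240,220:400,::-1],(780,520),interpolation=cv2.INTER_CUBIC))
"
```

```text
toolz [-0.0377  0.0106 -0.9992] in tool x,y lean (z comp of axes) [-0.039  -0.0038]
now 22.55 [ 0.571  -0.013   0.1771] ang -10.06 j [-0.03  0.44  0.12  1.29  0.01  1.72] F [ 0.1  0.8 -2.1] w 0.0495
[0.001, 0.0, 0.001, 0.0], 
end [ 0.5715 -0.0134  0.176 ] -10.1
tcp [ 0.571  -0.013   0.1771] -10.06
boxlid 26721 [0.5741 0.0015] [0.0827 0.063 ] 79.7 slope [-0.0468  0.0003] z 0.2016
 corners [[0.5357000231742859, -0.03359999880194664], [0.5976999998092651, -0.04479999840259552], [0.612500011920929, 0.0364999994635582], [0.5504999756813049, 0.04780000075697899]]
tublid 25158 [0.5768 0.0162] [0.1122 0.1214] 79.68 corners [[0.5070000290870667, -0.02810000069439411], [0.6263999938964844, -0.049800001084804535], [0.6464999914169312, 0.060600001364946365], [0.5271000266075134, 0.08229999989271164]] z 0.1445
```

View pics/scene11.png

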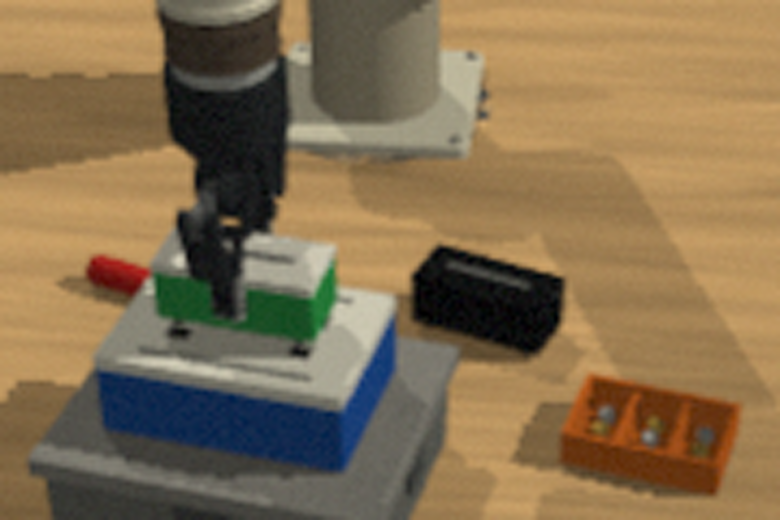

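View pics/side11.png

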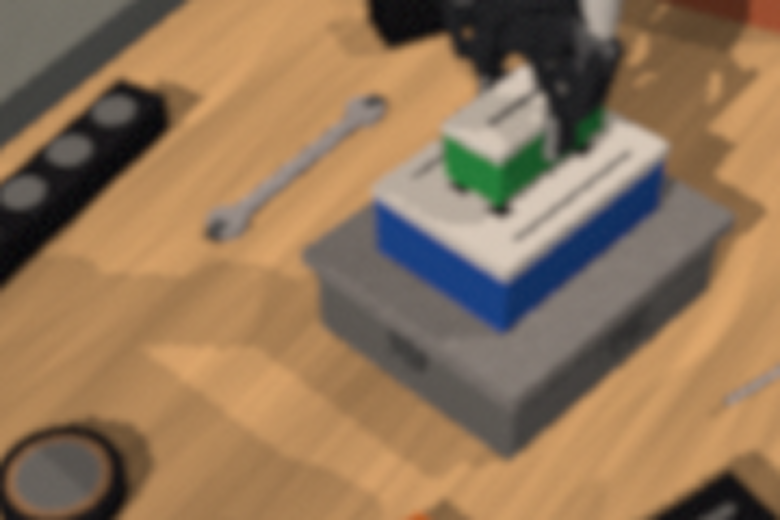

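Both crops show the box's feet just above and over the lid's recesses (scene crop (180,330), (300,350)). Lowering slowly.

>>> send_rows --increments '[[[0.001,0,0.001,0],[0,0,0.002,0],[0,0,0.002,0],[0,0,0.002,0],[0,0,0.001,0],[0,0,0.001,0],[0,0,0,0],[0,0,0,0]]]'

```text
clock: 23.5
eef_pos: [0.5723, -0.0132, 0.1682]
tool_rot: [0.996, -0.088, -0.018, -0.004]
ft_force: [0.5, 0.6, -1.5]
grip_width: 0.0495
```

```bash
python3 -c "
from meas import *
tilt();plan(.5715,-.0134,.166,-10.1,1)
"
```

```text
toolz [-0.0357  0.0105 -0.9993] in tool x,y lean (z comp of axes) [-0.037  -0.0041]
now 23.5 [ 0.5723 -0.0132  0.1682] ang -10.06 j [-0.03  0.45  0.11  1.27  0.01  1.72] F [ 0.5  0.6 -1.5] w 0.0495
[-0.001, 0.0, 0.002, 0.0], 
end [ 0.5715 -0.0134  0.166 ] -10.1
```

At 0.1682 with no added load, the feet are already below lid-top height, so they have entered the recesses. On to the floor.

>>> send_rows --increments '[[[0,0,0.001,0],[0,0,0.001,0],[0,0,0.001,0],[0,0,0.001,0],[0,0,0.001,0],[0,0,0,0],[0,0,0,0],[0,0,0,0]]]'

```text
clock: 24.3
eef_pos: [0.5726, -0.0132, 0.1668]
tool_rot: [0.996, -0.088, -0.016, -0.004]
ft_force: [-1.3, -0.3, 1.9]
grip_width: 0.0493
```

```bash
python3 -c "
from meas import *
tilt();plan(.5715,-.0134,.166,-10.1,1)
wlook('w12.png')
"
```

```text
toolz [-0.0316  0.0105 -0.9994] in tool x,y lean (z comp of axes) [-0.0329 -0.0048]
now 24.3 [ 0.5726 -0.0132  0.1668] ang -10.06 j [-0.03  0.45  0.1   1.26  0.01  1.72] F [-1.3 -0.3  1.9] w 0.0493
[-0.001, 0.0, 0.001, 0.0], 
end [ 0.5715 -0.0134  0.166 ] -10.1
tcp [ 0.5726 -0.0132  0.1668] -10.06
boxlid 26707 [0.5754 0.0014] [0.0827 0.0634] 79.38 slope [-0.0407  0.0004] z 0.1913
 corners [[0.5367000102996826, -0.033399999141693115], [0.5989000201225281, -0.045099999755620956], [0.6141999959945679, 0.03620000183582306], [0.5519000291824341, 0.0478999987244606]]
tublid 28440 [0.5772 0.0179] [0.1087 0.121 ] 80.27 corners [[0.508400022983551, -0.02539999969303608], [0.6276000142097473, -0.045899998396635056], [0.6460000276565552, 0.06129999831318855], [0.5267000198364258, 0.08169999718666077]] z 0.1445
```

The front feet touch (about 4 N) and the lean is easing as expected. A few more small presses.

>>> send_rows --increments '[[[-0.001,0,0.002,0],[0,0,0.002,0],[0,0,0.002,0],[0,0,0.002,0],[0,0,0.002,0],[0,0,0.002,0],[0,0,0.002,0],[0,0,0.002,0]]]'

```text
clock: 25.15
eef_pos: [0.5722, -0.0131, 0.1664]
tool_rot: [0.996, -0.088, -0.009, -0.004]
ft_force: [-5.0, -0.3, 10.0]
grip_width: 0.0491
```

```bash
python3 -c "
from meas import *
tilt();plan(.5715,-.0134,.166,-10.1,1)
wlook('w13.png')
"
```

```text
toolz [-0.0172  0.0094 -0.9998] in tool x,y lean (z comp of axes) [-0.0186 -0.0062]
now 25.15 [ 0.5722 -0.0131  0.1664] ang -10.06 j [-0.03  0.44  0.09  1.24  0.01  1.72] F [-5.  -0.3 10. ] w 0.0491
[-0.001, 0.0, 0.0, 0.0], 
end [ 0.5715 -0.0134  0.166 ] -10.1
tcp [ 0.5722 -0.0131  0.1664] -10.06
boxlid 26386 [0.5718 0.002 ] [0.0824 0.0567] 79.82 slope [-0.0264 -0.0015] z 0.1909
 corners [[0.5365999937057495, -0.03350000083446503], [0.5924000144004822, -0.04349999874830246], [0.6069999933242798, 0.03759999945759773], [0.5511000156402588, 0.047600001096725464]]
tublid 28653 [0.5771 0.0181] [0.1081 0.1211] 80.04 corners [[0.5080999732017517, -0.024700000882148743], [0.6273999810218811, -0.04569999873638153], [0.6460999846458435, 0.06080000102519989], [0.5267999768257141, 0.08179999887943268]] z 0.1445
```

Working well: slope is down to 0.026 at 10 N. Once more.

>>> send_rows --increments '[[[-0.001,0,0.002,0],[0,0,0.002,0],[0,0,0.002,0],[0,0,0.002,0],[0,0,0.002,0],[0,0,0.002,0],[0,0,0.002,0],[0,0,0.002,0]]]'

```text
clock: 26.0
eef_pos: [0.5718, -0.013, 0.1661]
tool_rot: [0.996, -0.088, -0.002, -0.004]
ft_force: [-4.9, 0.7, 10.9]
grip_width: 0.0494
```

```bash
python3 -c "
from meas import *
tilt();plan(.5715,-.0134,.166,-10.1,1)
wlook('w14.png')
"
```

```text
toolz [-0.0025  0.0076 -1.    ] in tool x,y lean (z comp of axes) [-0.0038 -0.007 ]
now 26.0 [ 0.5718 -0.013   0.1661] ang -10.05 j [-0.03  0.43  0.07  1.21  0.01  1.72] F [-4.9  0.7 10.9] w 0.0494
[-0.0, 0.0, 0.0, 0.0], 
end [ 0.5715 -0.0134  0.166 ] -10.1
tcp [ 0.5718 -0.013   0.1661] -10.05
boxlid 26368 [0.5711 0.002 ] [0.0828 0.0567] 79.72 slope [-0.0123 -0.004 ] z 0.1907
 corners [[0.5358999967575073, -0.03370000049471855], [0.5916000008583069, -0.043800000101327896], [0.6064000129699707, 0.03759999945759773], [0.550599992275238, 0.04780000075697899]]
tublid 28669 [0.5771 0.0181] [0.1079 0.121 ] 80.15 corners [[0.5083000063896179, -0.024700000882148743], [0.6274999976158142, -0.04540000110864639], [0.6460000276565552, 0.0608999989926815], [0.5267999768257141, 0.08160000294446945]] z 0.1445
```

>>> send_rows --increments '[[[0,0,0.002,0],[0,0,0.002,0],[0,0,0.002,0],[0,0,0.002,0],[0,0,0.002,0],[0,0,0.002,0],[0,0,0.002,0],[0,0,0.002,0]]]'

```text
clock: 26.85
eef_pos: [0.5715, -0.013, 0.1659]
tool_rot: [0.996, -0.088, 0.005, -0.003]
ft_force: [-4.6, 0.0, 11.8]
grip_width: 0.0489
```

```bash
python3 -c "
from meas import *
tilt();plan(.5715,-.0134,.166,-10.1,1)
wlook('w15.png')
"
```

```text
toolz [ 0.0101  0.0058 -0.9999] in tool x,y lean (z comp of axes) [ 0.0089 -0.0075]
now 26.85 [ 0.5715 -0.013   0.1659] ang -10.05 j [-0.03  0.42  0.05  1.2   0.01  1.72] F [-4.6  0.  11.8] w 0.0489
[0.0, 0.0, -0.0, 0.1], 
end [ 0.5715 -0.0134  0.166 ] -10.1
tcp [ 0.5715 -0.013   0.1659] -10.05
boxlid 26713 [0.5746 0.0014] [0.0829 0.065 ] 79.33 slope [-0.0014 -0.006 ] z 0.1905
 corners [[0.5350000262260437, -0.0333000011742115], [0.5989000201225281, -0.04540000110864639], [0.6141999959945679, 0.03610000014305115], [0.5503000020980835, 0.04820000007748604]]
tublid 28738 [0.5769 0.0179] [0.1085 0.1212] 79.68 corners [[0.5074999928474426, -0.02459999918937683], [0.626800000667572, -0.046300001442432404], [0.6462000012397766, 0.06040000170469284], [0.5270000100135803, 0.08209999650716782]] z 0.1445
```

The lid is now essentially level at 0.1905 m, the seated height. A last half press, settle, then open.

>>> send_rows --increments '[[[0,0,0.002,0],[0,0,0.002,0],[0,0,0.002,0],[0,0,0.002,0],[0,0,0.001,0],[0,0,0,0],[0,0,0,0],[0,0,0,0]]]'

```text
clock: 27.7
eef_pos: [0.5713, -0.0129, 0.1661]
tool_rot: [0.996, -0.087, 0.008, -0.003]
ft_force: [-1.2, 0.1, 3.5]
grip_width: 0.049
```

```bash
python3 -c "
from meas import *
tilt();wlook('w16.png')
" | head -3
```

```text
toolz [ 0.0171  0.0046 -0.9998] in tool x,y lean (z comp of axes) [ 0.0161 -0.0075]
tcp [ 0.5713 -0.0129  0.1661] -10.04
boxlid 26692 [0.5742 0.0014] [0.0828 0.0649] 80.01 slope [ 0.0058 -0.007 ] z 0.1906
```

>>> send_rows --increments '[[[0,0,0,0],[0,0,0,0],[0,0,0,0],[0,0,0,0],[0,0,0,0],[0,0,0,0],[0,0,0,0],[0,0,0,0]]]' --hand -0.6

```text
clock: 28.55
eef_pos: [0.5719, -0.013, 0.1645]
tool_rot: [0.996, -0.088, 0.008, -0.003]
ft_force: [0.3, -0.2, -0.8]
grip_width: 0.0678
```

```bash
python3 -c "
from meas import *
tilt();wlook('w17.png')
"
```

```text
toolz [ 0.0167  0.0049 -0.9998] in tool x,y lean (z comp of axes) [ 0.0156 -0.0078]
tcp [ 0.5719 -0.013   0.1645] -10.05
boxlid 26340 [0.5735 0.0016] [0.0828 0.0506] 79.83 slope [-0.0015 -0.0057] z 0.1906
 corners [[0.5412999987602234, -0.034699998795986176], [0.5910999774932861, -0.04360000044107437], [0.6057000160217285, 0.03790000081062317], [0.555899977684021, 0.046799998730421066]]
tublid 30433 [ 0.5729 -0.0064] [0.1576 0.1212] 80.16 corners [[0.49970000982284546, -0.07370000332593918], [0.6190999746322632, -0.09440000355243683], [0.6460999846458435, 0.0608999989926815], [0.5267000198364258, 0.08160000294446945]] z 0.1445
```

View pics/w17.png

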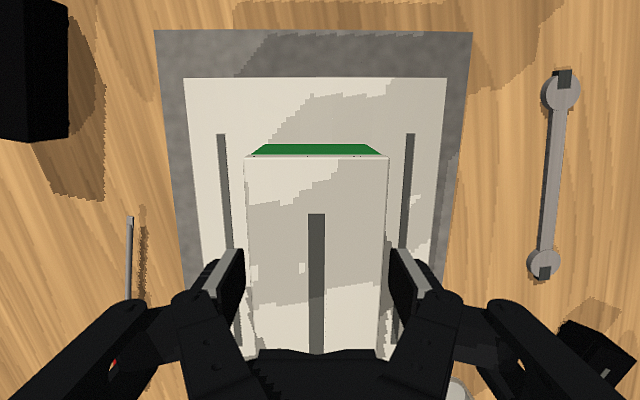

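The view shows the jaws open on both sides of the box at (317,250), which is seated with its lid level at 0.1906 m and centred on the tub. Retreating straight up.

>>> send_rows --increments '[[[0,0,-0.005,0],[0,0,-0.01,0],[0,0,-0.015,0],[0,0,-0.015,0],[0,0,-0.02,0],[0,0,-0.02,0],[0,0,-0.025,0],[0,0,-0.025,0]]]'

```text
clock: 29.4
eef_pos: [0.5676, -0.0136, 0.306]
tool_rot: [0.996, -0.088, 0.006, -0.003]
ft_force: [1.1, -0.5, 0.4]
grip_width: 0.0685
```

>>> send_rows --increments '[[[-0.01,0.01,-0.01,0],[-0.02,0.02,0,0],[-0.03,0.03,0,0],[-0.03,0.03,0,0],[-0.03,0.03,0,0],[-0.02,0.02,0,0],[0,0,0,0],[0,0,0,0]]]'

```text
clock: 30.2
eef_pos: [0.3961, -0.1319, 0.3183]
tool_rot: [0.996, -0.087, 0.012, -0.002]
ft_force: [0.3, -0.3, -0.6]
grip_width: 0.0682
```

```bash
python3 -c "
from meas import *
a={}
for n in('scene','side'):
    c=toplevel(n,.183,.2);save(c,n+'18.png')
    P=pts(c);z=P[...,2];m=big((abs(z-.144)<.008)&(c['image'].min(-1)>90)&(P[...,0]>.45)&(P[...,0]<.7)&(abs(P[...,1])<.15));r=rect(P,m);print('tub',np.round(r[0],4),np.round(r[1],4),round(r[2],2),np.median(z[m]))
    c0=load(n+'0.npy');d=np.abs(c['image'].astype(int)-c0['image']).max(-1)>60
    k,l,s,ce=cv2.connectedComponentsWithStats(d.astype(np.uint8))
    print([(ce[i].round().tolist(),int(s[i,4])) for i in range(1,k) if s[i,4]>25])
"
```

```text
scene top 429 [ 0.5723 -0.0105] [0.1102 0.0546] 80.76 slope [-0.01  -0.004] z 0.1903
tub [ 0.5723 -0.0124] [0.1728 0.1255] 79.63 0.1441613486570329
[([150.0, 14.0], 877), ([247.0, 4.0], 110), ([275.0, 2.0], 57), ([306.0, 3.0], 33), ([341.0, 4.0], 42), ([219.0, 13.0], 55), ([231.0, 13.0], 79), ([322.0, 30.0], 127), ([302.0, 31.0], 249), ([160.0, 43.0], 84), ([245.0, 39.0], 32), ([284.0, 49.0], 32), ([310.0, 50.0], 63), ([163.0, 76.0], 1193), ([241.0, 83.0], 1146), ([295.0, 71.0], 27), ([124.0, 107.0], 267), ([158.0, 147.0], 60), ([146.0, 161.0], 230), ([85.0, 164.0], 162), ([3.0, 177.0], 37), ([276.0, 181.0], 39), ([279.0, 200.0], 1535), ([193.0, 203.0], 791)]
side top 495 [ 0.5714 -0.0107] [0.1137 0.0522] 79.94 slope [ 0.024 -0.009] z 0.1894
tub [ 0.5717 -0.0119] [0.1744 0.1224] 79.99 0.1435128771334495
[([465.0, 5.0], 63), ([535.0, 7.0], 76), ([553.0, 3.0], 42), ([583.0, 40.0], 1617), ([604.0, 25.0], 345), ([571.0, 6.0], 50), ([634.0, 22.0], 294), ([457.0, 19.0], 120), ([547.0, 18.0], 29), ([620.0, 36.0], 78), ([434.0, 72.0], 2523), ([509.0, 125.0], 2901), ([556.0, 168.0], 886), ([478.0, 83.0], 231), ([540.0, 129.0], 1402), ([596.0, 114.0], 392), ([629.0, 129.0], 300), ([420.0, 138.0], 60), ([617.0, 144.0], 92), ([342.0, 145.0], 29), ([352.0, 162.0], 815), ([406.0, 153.0], 419), ([363.0, 179.0], 348), ([602.0, 171.0], 29), ([319.0, 181.0], 158), ([328.0, 176.0], 163), ([566.0, 200.0], 575), ([586.0, 211.0], 335), ([525.0, 216.0], 44), ([603.0, 225.0], 39), ([564.0, 221.0], 57), ([593.0, 233.0], 176), ([549.0, 230.0], 46), ([526.0, 245.0], 414), ([531.0, 265.0], 291), ([555.0, 263.0], 41)]
```

View pics/scene18.png

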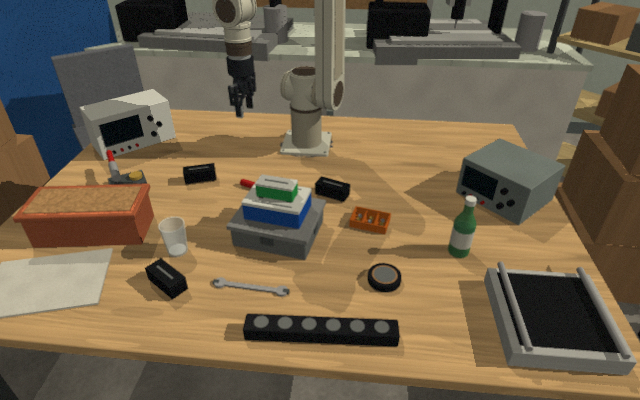

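View pics/side18.png

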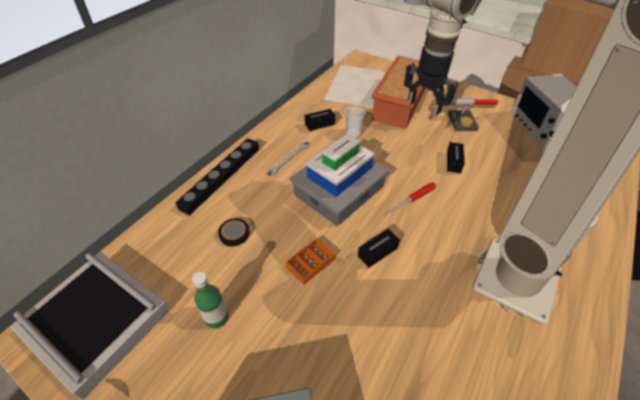

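Both views show the box on the tub on the case, around (277,190) in scene, with the bystanders unmoved. The pixel differences outside the work area are the arm, its shadow and the removed box. Handing in.

```bash
python3 -c "
from workcell import order,bot
print(order.job_done(),bot.get_obs()['clock'])"
```

```text
the job is handed in; nothing more can be done
the job is handed in; nothing more can be done
```

The job is handed in, at about 30 s on the robot's clock. No verdict was reported.

- **Tub:** I pushed it across the case's lid with the open fingers, first sideways and square, then along x, until it dropped 6 mm. Its lid then read level at 0.144 m, centred on the case to within about 2 mm and at yaw -10°, the same as the case.
- **Box:** I gripped it across its 50 mm width, lowered it into the tub's recesses and pressed it gently down, with the wrist force at about 12 N at most. Then I opened the jaws and retreated straight up. Its lid read 0.1903 m in the scene view and 0.1894 m in the side view, against 0.190 m when fully seated. It agrees with the tub in yaw to within about 1° and in position to within about 2 mm.
- **Everything else:** comparing pictures before and after, the bystanders had not moved. The arm ended clear of everything.

**What disagreed:**
- **Tool lean:** the tool picked up a lean of up to 2° while moving. Jogging took it out before the grasp but not above the tub, so contact in the recesses levelled the box instead.
- **Camera differences:** the scene and side views differed by 2–4 mm on the tub's position. The side view also gave the box lid a slope of about 0.02, where the scene and wrist views gave 0.01 or less.

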